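# Fit the mixing paddle to a food-processor base and hold it down for a drive check

### The arm

A 6-joint arm with a two-finger parallel gripper is mounted at the origin on the work surface. World frame = base frame: x ahead of the robot, y to its left, z up, the work surface at z = 0. Lengths are in m, angles in degrees, forces in N, time in s.
With the tool pointing down it reaches from about 0.35 to 0.875 m from the base axis. Payload 4.2 kg.
Tool frame: the origin (TCP) lies between the finger pads; the fingertips stand 14 mm ahead of it and the grasp point (between the pads) lies 5 mm behind it; x points along the fingers, y is the direction in which the jaws open and shut, and the axes are right-handed (so a half turn about x gives the same grasp; the last joint's range is limited). The gripper opens to 87 mm and grips with 3 to 60 N. Pads are 19 mm wide; open, the fingers measure 117 mm over their backs; the gripper's body (75 mm by 190 mm) begins 51 mm behind the grasp point.
Start: joints at [86.436, 22.042, 0.453, 0, -68.411, -14.817], TCP at [0.197, 0.593, 0.237] pointing down, gripper open.
Joint ranges: [-179.83, 179.83], [-69.29, 118.12], [-61.27, 80.66], [-181.25, 117.63], [-171.15, -9.14], [-177.46, 177.46]. Speed limits (degrees/s): [159.86, 159.86, 180, 180, 180, 180].

### API

Orientations are given as a 3x3 rotation matrix whose columns are the frame's x, y, z axes.
In Python, from station import r, imaging, job gives the robot as it stands. The module is installed in compiled form; this text tells all that it offers.
- The arm moves only by the tool apply_moves, never from a script. Its arguments are lists of equal length, an entry for each row: "xyz": the shift along the tool's x, y, z in m, a list of three; "twist": the turn about the tool's x in degrees; "claw": the opening, from 0 (shut) to 1 (fully open). A call has 1 to 12 rows; each row shifts and turns the pose as measured when the row begins, along the tool's axes as they then stand; what a row does not reach is not made up. A row lasts 1/10 s, in which the tool goes at most 50 mm and 8.59 degrees, less where a joint would pass 70% of its speed; a pose out of reach is approached as far as the arm can. A call is refused whole if a number of a shift passes 0.05 or a number of a turn 8.59, either way. A call with a gripper value outside its range is refused whole. The fingers move at their own pace and stop on an object; the grip force is fixed at half the most. Time passes only in rows, so rows that do not move let the fingers close. It gives the time, the measured TCP pose, the force and the opening at its end, in the units of the state.
- r.sense(): the state, without advancing time (a new reading comes with each control period).
- imaging.capture(name): name is "scene" or "side" or "wrist"; returns a dict with "pixels" (400x640x3 uint8, red, green, blue), "mtx" (3x3 intrinsics, pixels), "distortion" ([k1, k2, p1, p2, k3] as OpenCV has them; the pictures are not rectified), "view" (4x4, takes a point from world to camera coordinates). Camera axes: x right, y down, z forward; pixel columns grow to the right and rows downward; lengths in m; the calibration is good to about 2 mm. A picture is of the moment at which its call begins. There is no depth.
- job.finish_job(): hands the job in, once; it reports no verdict.
Trained networks look in a picture, given as the dict that the camera call returned (one of the last four; its "shot" number tells which), for a name from the list of things; names that differ only in an ending like _2 or _b are one class to them, and where a whole thing is asked for, a point or a joint stands for the part that bears it (a point fixed in the world has none). Each returns a list of dicts, best first, with "p" (0 to 1); they miss things now and then, are a little off and sometimes report something else, mostly with a low value. They report only what shows in the picture. A call takes as long as a camera call.
- imaging.regions_of(query, picture): "mask" (400x640 bool, what is visible of it) and "centre" ([column, row] in pixels, amid what is visible of it).
The state is a dict: "time_s": time; "joints": joint angles; "joint_velocities": joint speeds; "effort": joint torques, N m; "tcp_pos": TCP position; "ee_rot": TCP orientation; "wrist_force": force on the tool from outside, world axes, zero at the start; "moment": the same for the moment, N m; "gripper_width": opening from 0.0 (shut) to 1.0 (fully open).
Only numpy, scipy, OpenCV 4.12 (cv2) and the standard library are available. Lean on these libraries where they do the work, as an engineer would, in place of code of your own. Each camera call takes 0.05 s, during which the arm holds its last target.

### The job

Ready this food-processor base for its drive check: first take the thin interlock test pin from its wooden block, push it fully home in the small round opening on top of the base and let go of it. Then take the flat mixing paddle from its holder, turn it until its cross-shaped stem meshes with the cross-shaped drive socket, slide it fully home until its collar sits on the hub, and finish while still gripping it and pressing it down against the spring in the socket. Leave the dough hook, jar, cup and bowl where they stand.

Things in the scene. Friction and masses are not known exactly. Their poses are not given: they have to be found in the camera images.
- machine: Food-processor motor base, a white box 170 (x) x 220 (y) x 80 mm high with a grey top, fixed to the table; origin at the centre of its underside, z up, front with a knob on its -x face. On its top stand a square grey terminal block (x 0, y -70 mm) and the round metal drive hub (x 0, y +30 mm).
- terminal (a point): Centre of the mouth of the round pin opening, on top of the terminal block (36 x 36 mm, 30 mm tall, top 110 mm above the table). The opening is straight down, 10 mm in diameter, 30 mm deep. Axes are those of the base.
- drive_mouth (a point): Centre of the drive socket's mouth, on top of the round metal hub (48 mm across, 35 mm tall, top 115 mm above the table). The socket is a cross of two slots along this point's x and y, each 8.5 mm wide and 33 mm long, straight-walled, alike every quarter turn; z up. The hub turns about z only against a drag of 0.2 N m. A spring plunger lies 18 mm below the mouth.
- plunger (a joint): How far the spring plunger in the bottom of the drive socket is pushed down, m: 0 at rest, about 0.008 when the paddle's collar sits on the hub. Spring: 4 N to start, 8 N at 0.008.
- paddle: Flat aluminium paddle, 104 mm tall, 120 g, stem down in a black holder. Origin at the stem's lower tip, z up. Cross stem z 0-26 mm (fins along x and y, 28 mm long, 5.5 mm thick, rounded below), collar 44 mm across z 26-34, neck to z 44, blade z 44-104: 52 mm wide (x), 8 mm thick (y), solid in its middle 22 mm. Grip its thickness, 84 mm above the tip. If let go, the spring lifts it.
- paddle_tip (a point): The paddle's origin: the centre of the lower tip of its stem. It is about 26 mm below drive_mouth when home.
- paddle_stand: Round black holder, 68 mm in diameter, 60 mm tall, in which the paddle stands with its collar on the rim (stem tip 34 mm above the table, round hole 32 mm wide). Fixed; origin at the centre of its underside.
- pin: Interlock test pin standing upright in a hole of a wooden block: steel shank 8 mm in diameter and 28 mm long with a conical tip, round black grip above it 16 mm in diameter and 36 mm tall; about 40 g. Origin at the shank's tip, z up; the grip spans z 28 to 64 mm, and its underside rests on the block.
- pin_tip (a point): The pin's origin, at the tip of its shank. It is 28 mm below terminal when home.
- pin_stand: Wooden block, 60 x 60 mm at the foot and 50 x 50 mm above, 80 mm tall, with a hole 10 mm wide in which the pin stands (pin tip 52 mm above the table). Fixed; origin at the centre of its underside.
- hook: Dough hook standing in the other, identical black holder: plain round stem 20 mm in diameter, grey collar, a twisted bar above, 102 mm tall. Not to be moved. Origin at the lower tip of its stem.
- hook_stand: The holder of the dough hook, 68 mm in diameter, 60 mm tall. Fixed; origin at the centre of its underside.
- jar: Bystander: glass jar, 52 mm in diameter, 80 mm tall; origin at its underside.
- beaker: Bystander: white plastic cup, 68 mm across, 85 mm tall; origin at its underside.
- bowl: Bystander: green plastic bowl, 110 mm across, 50 mm tall; origin at its underside.

How it is judged (in metres and radians):
On the way, in this order (a step that is already met when the one before it is completed fails the run):
1. the pin is home in the terminal opening and let go (z of pin_tip in the frame of terminal below -0.024 m and horizontal distance between pin_tip and terminal below 0.005 m and angle between pin's own z axis and vertical below 0.12 rad and contact force between the fingers and pin below 0.1 N), for 0.2 s.
2. the paddle's stem has meshed with the drive socket and is home on the spring (z of paddle_tip in the frame of drive_mouth below -0.0235 m and horizontal distance between paddle_tip and drive_mouth below 0.004 m and angle between the z axis of paddle and the z axis of drive_mouth, either way round below 0.1 rad and value of joint plunger above 0.005 m and contact force between the fingers and paddle above 2 N), for 0.2 s.
At the end, for the whole second after the job is handed in: Pin home in the terminal (tip 24 mm or more down, within 5 mm of the axis, tilt under 7 degrees), untouched; paddle stem in the socket, collar within 2.5 mm of the hub, centred within 4 mm, upright within 6 degrees, at rest; plunger held down over 5 mm, fingers on the paddle with over 2 N (all of step 1 and all of step 2 and linear speed of paddle below 0.03 m/s); the arm keeps its last pose, push and grip.
It fails at once if the dough hook, jar, cup or bowl is moved by more than 30 mm (distance of any of hook, jar, beaker, bowl from where it was at the start of the episode above 0.03 m).
It also fails if it takes over 58 s, if anything falls off the work surface, if the arm or the gripper's body presses on something with over 40 N, if the wrist force passes 120 N, or if a joint passes its speed limit or range.

## Working session

There is one attempt and no reset: what is moved stays moved. The work goes in short steps, Python scripts to look and compute and a tool call to move; the robot and the scene stay as the last step left them, time stands still between calls to the robot, and variables do not carry over. Pictures are saved under pics/ and viewed, and the job is handed in when it is done.

Besides the shell and the picture viewer there is one more tool, called after "Emit:" as name([rows], argument=value, ...), one row to a line, values as JSON. apply_moves: Moves the arm, as the interface text tells. Its arguments: {"type":"object","properties":{"xyz":{"type":"array","items":{"type":"array","items":{"type":"number"}}},"twist":{"type":"array","items":{"type":"number"}},"claw":{"type":"array","items":{"type":"number"}}},"required":["xyz","twist","claw"]}

```bash
ls; mkdir -p pics
cat > h.py <<'E'
from station import r, imaging, job
import numpy as np, cv2
def save(n,im): cv2.imwrite('pics/'+n+'.png', im['pixels'][:,:,::-1])
def ray(im,px):
    K=np.array(im['mtx']);D=np.array(im['distortion']);V=np.array(im['view'])
    u=cv2.undistortPoints(np.array([[px]],float),K,D)[0,0]
    R=V[:3,:3];t=V[:3,3]
    return -R.T@t, R.T@np.array([u[0],u[1],1])
def atz(im,px,z):
    o,d=ray(im,px); return o+d*(z-o[2])/d[2]
def proj(im,P):
    V=np.array(im['view']);P=np.atleast_2d(P).astype(float)
    return cv2.projectPoints(P,cv2.Rodrigues(V[:3,:3])[0],V[:3,3],np.array(im['mtx']),np.array(im['distortion']))[0][:,0]
E
python3 - <<'E'
from h import *
print({k:np.round(v,3).tolist() for k,v in r.sense().items()})
for n in ['scene','side','wrist']:
    im=imaging.capture(n); save(n+'0',im)
    print(n,np.round(np.array(im['view'])[:3],3).tolist(),np.round(im['mtx'],1).tolist())
    for q in ['machine','paddle','paddle_stand','pin','pin_stand','hook','jar','beaker','bowl']:
        o=imaging.regions_of(q,im)
        print(q,[(round(float(x['p']),2),np.round(x['centre']).tolist(),int(x['mask'].sum())) for x in o[:3]])
E
```

```text
pics
{'time_s': 0.0, 'joints': [86.435, 22.091, 0.38, -0.03, -68.413, -14.817], 'joint_velocities': [0.04, -0.043, -0.059, 0.042, 0.053, 0.02], 'effort': [-0.0, -39.067, 18.74, 4.22, 0.011, -0.0], 'tcp_pos': [0.197, 0.593, 0.235], 'ee_rot': [[-0.001, -0.316, -0.949], [-0.002, -0.949, 0.316], [-1.0, 0.002, -0.0]], 'wrist_force': [-0.555, 0.114, -0.057], 'moment': [-0.048, 0.009, 0.073], 'gripper_width': 1.001}
scene [[-0.816, 0.577, -0.002, 0.542], [0.497, 0.701, -0.511, -0.188], [-0.293, -0.418, -0.86, 1.42]] [[437.0, 0.0, 312.1], [0.0, 437.0, 207.1], [0.0, 0.0, 1.0]]
machine [(0.93, [388.0, 300.0], 6175)]
paddle [(0.77, [290.0, 185.0], 322)]
paddle_stand [(0.53, [294.0, 204.0], 325)]
pin []
pin_stand [(0.94, [351.0, 184.0], 622)]
hook [(0.52, [309.0, 134.0], 231)]
jar [(0.87, [273.0, 236.0], 446)]
beaker [(0.82, [262.0, 152.0], 509)]
bowl [(0.79, [270.0, 121.0], 792)]
side [[0.714, -0.7, 0.014, -0.509], [-0.454, -0.477, -0.752, 0.303], [0.533, 0.531, -0.658, 0.724]] [[404.0, 0.0, 312.3], [0.0, 404.0, 198.4], [0.0, 0.0, 1.0]]
machine [(0.64, [226.0, 164.0], 4555)]
paddle [(0.64, [336.0, 216.0], 646), (0.26, [258.0, 243.0], 136)]
paddle_stand [(0.77, [335.0, 245.0], 661)]
pin [(0.41, [258.0, 246.0], 91)]
pin_stand [(0.68, [260.0, 266.0], 1253)]
hook [(0.71, [330.0, 307.0], 538)]
jar [(0.77, [347.0, 194.0], 475)]
beaker [(0.94, [394.0, 276.0], 1295)]
bowl [(0.84, [410.0, 342.0], 2720)]
wrist [[-0.316, -0.949, 0.0, 0.625], [-0.909, 0.302, 0.286, -0.034], [-0.271, 0.09, -0.958, 0.391]] [[346.0, 0.0, 319.5], [0.0, 346.0, 199.9], [0.0, 0.0, 1.0]]
machine []
paddle []
paddle_stand []
pin []
pin_stand []
hook []
jar []
beaker []
bowl []
```

Run:
```python
import cv2,numpy as np
a=cv2.imread('pics/scene0.png')[60:400,200:520];b=cv2.imread('pics/side0.png')[80:400,140:500]
cv2.imwrite('pics/sc1.png',cv2.resize(a,None,fx=1.75,fy=1.75,interpolation=cv2.INTER_CUBIC));cv2.imwrite('pics/si1.png',cv2.resize(b,None,fx=1.85,fy=1.85,interpolation=cv2.INTER_CUBIC))
```

```text
(no output)
```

View pics/sc1.png

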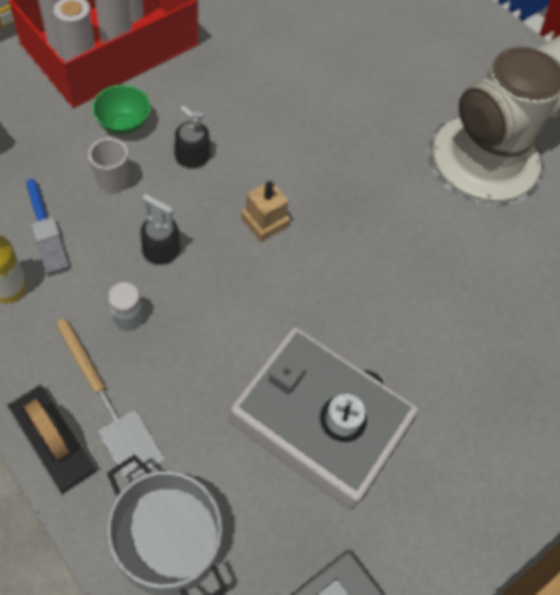

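View pics/si1.png

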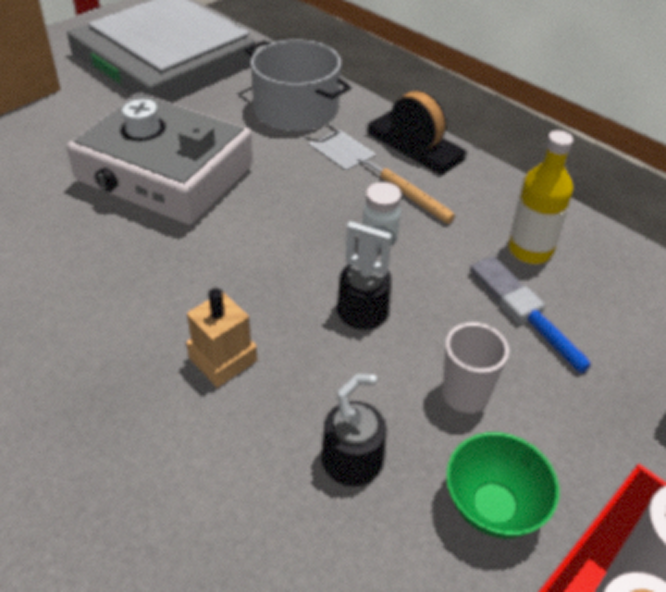

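View pics/wrist0.png

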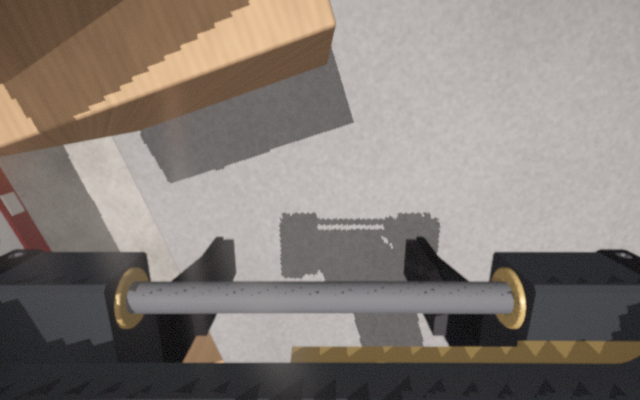

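Run:
```python
import cv2,numpy as np
a=cv2.imread('pics/scene0.png');b=cv2.imread('pics/side0.png')
def z(im,x,y,w=48,f=8):
    c=im[y:y+w,x:x+w];c=cv2.resize(c,None,fx=f,fy=f,interpolation=cv2.INTER_CUBIC)
    for k in range(0,w,8):
        cv2.putText(c,str(x+k),(k*f,10),0,.35,(0,0,255),1);cv2.putText(c,str(y+k),(0,k*f+10),0,.35,(0,0,255),1)
        cv2.line(c,(k*f,0),(k*f,w*f),(0,0,255),1) if 0 else cv2.circle(c,(k*f,k*f),0,(0,0,255))
        for m in range(0,w,8): cv2.circle(c,(k*f,m*f),1,(0,0,255),-1)
    return c
cv2.imwrite('pics/z1.png',np.hstack([z(a,330,155),z(b,236,226)]))
cv2.imwrite('pics/z2.png',np.hstack([z(a,375,275),z(b,196,126)]))
cv2.imwrite('pics/z3.png',np.hstack([z(a,266,170),z(b,312,196,)]))
cv2.imwrite('pics/z4.png',np.hstack([z(a,340,255),z(b,226,136,)]))
```

```text
(no output)
```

View pics/z1.png

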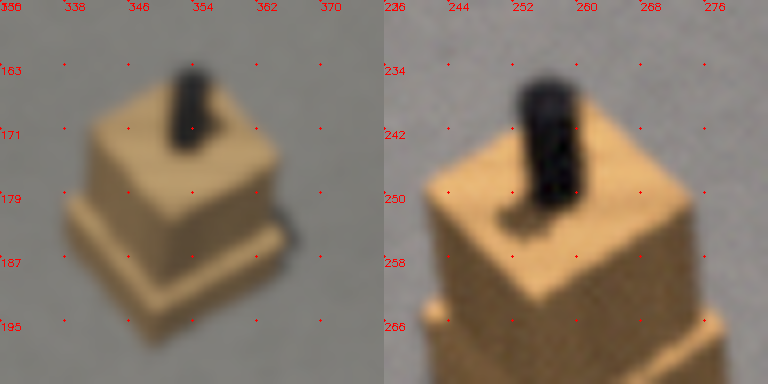

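View pics/z2.png

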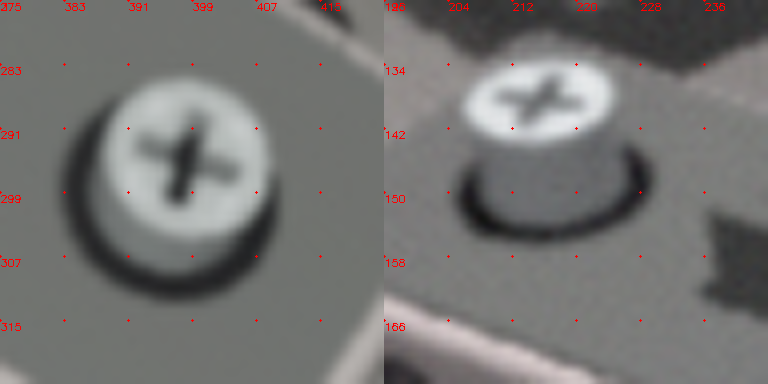

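View pics/z3.png

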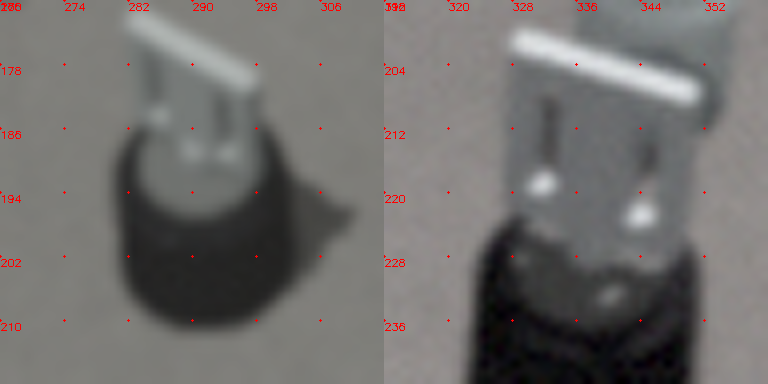

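View pics/z4.png

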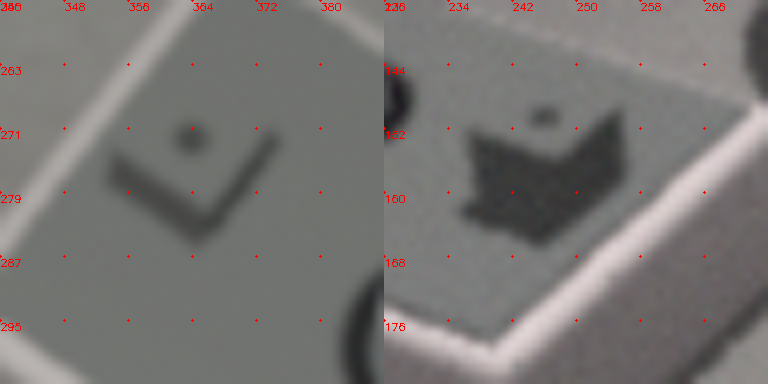

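Run:
```python
from h import *
a=imaging.capture('scene');b=imaging.capture('side')
P={'pin':((353.6,164.8),(256.2,237.1),.116),'hub':((398.2,294.3),(214.9,138.2),.115),'term':((363.4,271.9),(245.4,150.2),.11),
'pL':((281.5,171.8),(327.7,200.6),.138),'pR':((297.7,179.9),(351.1,207.6),.138),
'sockA0':((392.7,293),(210.9,138.5),.115),'sockA1':((404.7,296.5),(220.7,138.5),.115),
'sockB0':((399.5,289.5),(217.7,135.2),.115),'sockB1':((397.3,300),(212.9,141),.115),
'collar':((290.7,191),None,.06)}
for k,(p,q,z) in P.items():
    A=atz(a,p,z);
    if q is None: print(k,A.round(4)); continue
    B=atz(b,q,z)
    o1,d1=ray(a,p);o2,d2=ray(b,q)
    M=sum(np.eye(3)-np.outer(d,d)/(d@d) for d in(d1,d2));v=sum((np.eye(3)-np.outer(d,d)/(d@d))@o for o,d in((o1,d1),(o2,d2)))
    print(k,A.round(4),B.round(4),'tri',np.linalg.solve(M,v).round(4))
for q in['hook','jar','beaker','bowl','hook_stand','paddle_stand','pin_stand']:
    for im in(a,b):
        o=imaging.regions_of(q,im)
        if o: print(q,o[0]['p'],atz(im,o[0]['centre'],.04).round(3))
print(proj(a,[r.sense()['tcp_pos']]),proj(b,[r.sense()['tcp_pos'],[0,0,0]]))
```

```text
pin [ 0.4307 -0.1251  0.116 ] [ 0.4323 -0.1225  0.116 ] tri [ 0.4315 -0.124   0.1177]
hub [0.5799 0.2409 0.115 ] [0.5802 0.2425 0.115 ] tri [0.5799 0.2412 0.1157]
term [0.6106 0.1452 0.11  ] [0.6093 0.1462 0.11  ] tri [0.6099 0.1457 0.11  ]
pL [ 0.6194 -0.2098  0.138 ] [ 0.5983 -0.1615  0.138 ] tri [ 0.6075 -0.1841  0.1515]
pR [ 0.5981 -0.1615  0.138 ] [ 0.6181 -0.211   0.138 ] tri [ 0.6092 -0.1879  0.1251]
sockA0 [0.5886 0.2306 0.115 ] [0.5715 0.2487 0.115 ] tri [0.5786 0.2372 0.1161]
sockA1 [0.5708 0.2543 0.115 ] [0.5907 0.2305 0.115 ] tri [0.5828 0.2457 0.1134]
sockB0 [0.5694 0.2335 0.115 ] [0.5943 0.2499 0.115 ] tri [0.5793 0.2333 0.1297]
sockB1 [0.5911 0.2505 0.115 ] [0.5685 0.2347 0.115 ] tri [0.5822 0.2507 0.1009]
collar [ 0.6086 -0.1864  0.06  ]
hook 0.5 [ 0.431 -0.347  0.04 ]
hook 0.58 [ 0.466 -0.303  0.04 ]
jar 0.67 [ 0.727 -0.108  0.04 ]
jar 0.91 [ 0.738 -0.103  0.04 ]
beaker 0.83 [ 0.593 -0.358  0.04 ]
beaker 0.97 [ 0.608 -0.351  0.04 ]
bowl 0.85 [ 0.508 -0.457  0.04 ]
bowl 0.87 [ 0.515 -0.458  0.04 ]
hook_stand 0.37 [ 0.439 -0.119  0.04 ]
hook_stand 0.62 [ 0.427 -0.134  0.04 ]
paddle_stand 0.84 [ 0.62  -0.159  0.04 ]
paddle_stand 0.9 [ 0.579 -0.206  0.04 ]
pin_stand 0.77 [ 0.436 -0.115  0.04 ]
[[643.95007953 301.14199915]] [[  4.46182875 100.75267678]
 [ 37.97883071 361.65610752]]
```

Emit:
apply_moves([
  [0, 0.021, -0.042],
  [0, 0.021, -0.042],
  [0, 0.021, -0.042],
  [0, 0.021, -0.042],
  [0, 0.021, -0.042],
  [0, 0.021, -0.042],
  [0, 0.021, -0.042],
  [0, 0.021, -0.042],
  [0, 0.021, -0.042],
  [0, 0.021, -0.042],
  [0, 0.021, -0.042],
  [0, 0.021, -0.042],
], twist=[0, 0, 0, 0, 0, 0, 0, 0, 0, 0, 0, 0], claw=[1, 1, 1, 1, 1, 1, 1, 1, 1, 1, 1, 1])

```text
time_s: 3.5
tcp_pos: [0.6088, 0.1873, 0.2378]
ee_rot: [[0.004, -0.302, -0.953], [0.005, -0.953, 0.302], [-1.0, -0.006, -0.003]]
wrist_force: [0.2, 1.6, 0.3]
gripper_width: 1.001
```

```bash
cat >> h.py <<'E'
def plan(target,yaw=None):
    """target xyz of TCP; yaw = desired angle (deg, mod 180) of tool y; prints tool shift and twist"""
    s=r.sense();R=np.array(s['ee_rot']);p=np.array(s['tcp_pos'])
    d=R.T@(np.array(target)-p)
    cy=np.degrees(np.arctan2(R[1,1],R[0,1]))
    tw=None
    if yaw is not None: tw=round(((cy-yaw)+90)%180-90,2)
    print('pos',p.round(4),'yaw',round(cy,2),'tilt x',R[:,0].round(4),'shift',d.round(4),'rows',round(np.abs(d).max()/.05,1),'twist',tw,'J',np.round(s['joints'],1),'F',np.round(s['wrist_force'],2),'w',round(s['gripper_width'],3),'t',round(s['time_s'],2))
E
python3 - <<'E'
from h import *
plan((.595,.19,.235))
im=imaging.capture('wrist'); save('w1',im)
print(proj(im,[[.58,.2415,.115],[.610,.1457,.11]]))
E
```

```text
pos [0.6088 0.1873 0.2378] yaw -107.6 tilt x [ 0.0044  0.0045 -1.    ] shift [0.0028 0.0016 0.014 ] rows 0.3 twist None J [ 31.6  23.    2.2  -0.1 -68.8  40.9] F [0.18 1.61 0.34] w 1.001 t 3.5
[[269.65517973 248.41539483]
 [368.09928498 181.38461057]]
```

View pics/w1.png

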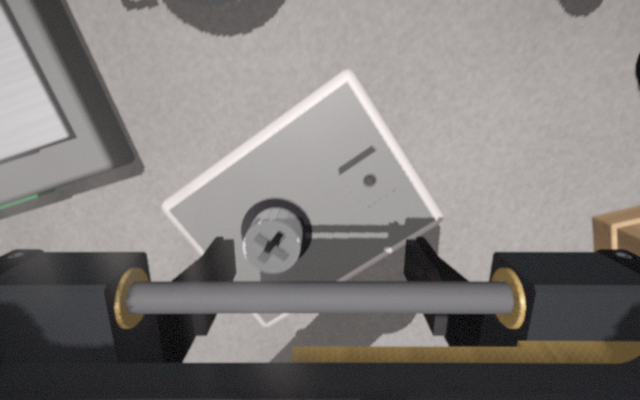

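Run:
```python
from h import *
im=cv2.imread('pics/w1.png')
def z(x,y,w=64,f=6):
    return cv2.resize(im[y:y+w,x:x+w],None,fx=f,fy=f,interpolation=cv2.INTER_CUBIC)
cv2.imwrite('pics/w1z.png',np.hstack([z(240,208),z(338,148)]))
```

```text
(no output)
```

View pics/w1z.png

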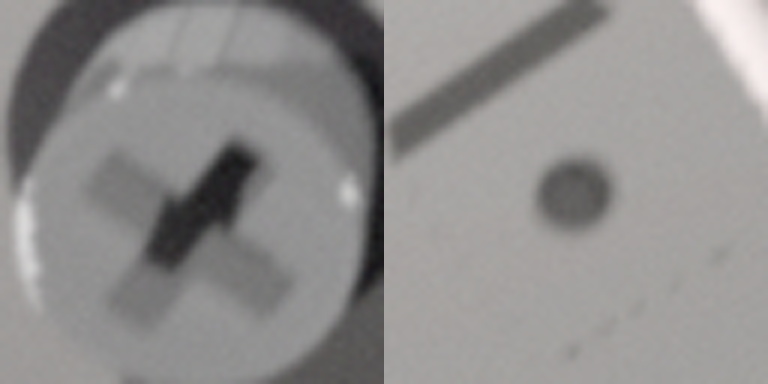

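Run:
```python
from h import *
im=imaging.capture('wrist')
f=lambda c,x0,y0:(x0+(c[0]+.5)/6-.5,y0+(c[1]+.5)/6-.5)
h=lambda c:atz(im,f(c,240,208),.115)
A0,A1,B0,B1=map(h,[(96,169),(279,297),(130,318),(253,151)])
for a,b in((A0,A1),(B0,B1)): print((a+b)/2,np.linalg.norm(b-a),np.degrees(np.arctan2(*(b-a)[[1,0]])))
print('c',h((190,234)),'T',atz(im,f((189,194),338,148),.11))
plan((.4315,-.124,.2))
```

```text
[0.58634272 0.23455431 0.115     ] 0.03186600532633542 -145.91081488645824
[0.58596057 0.23433307 0.115     ] 0.0315718499457491 -53.59364742351004
c [0.58621148 0.23435482 0.115     ] T [0.61527237 0.13939542 0.11      ]
pos [0.6107 0.1845 0.2368] yaw -107.98 tilt x [ 0.0042  0.0032 -1.    ] shift [0.0351 0.3489 0.0753] rows 7.0 twist None J [ 31.3  23.2   2.2  -0.  -68.8  40.7] F [-0.2   0.09 -1.19] w 0.995 t 3.6
```

Run:
```python
from h import *
import pickle
im=imaging.capture('wrist');save('w2',im)
pickle.dump(im,open('w2.pkl','wb'))
plan((.4315,-.124,.2))
def z(x,y,w=64,f=6):
    return cv2.resize(im['pixels'][y:y+w,x:x+w,::-1],None,fx=f,fy=f,interpolation=cv2.INTER_CUBIC)
cv2.imwrite('pics/w2z.png',np.hstack([z(240,208),z(338,148)]))
```

```text
pos [0.6091 0.1863 0.2368] yaw -107.88 tilt x [ 0.0033  0.0038 -1.    ] shift [0.0351 0.35   0.0738] rows 7.0 twist None J [ 31.5  23.1   2.1  -0.1 -68.8  40.7] F [0.3  0.55 0.04] w 1.002 t 3.65
```

View pics/w2z.png

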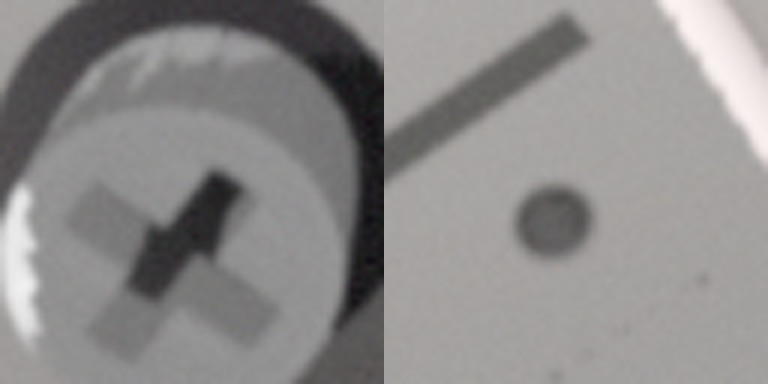

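Run:
```python
from h import *
import pickle
im=pickle.load(open('w2.pkl','rb'))
f=lambda c,x0,y0:(x0+(c[0]+.5)/6-.5,y0+(c[1]+.5)/6-.5)
h=lambda c:atz(im,f(c,240,208),.115)
A0,A1,B0,B1=map(h,[(81,200),(266,329),(106,347),(234,181)])
for a,b in((A0,A1),(B0,B1)): print((a+b)/2,np.linalg.norm(b-a),np.degrees(np.arctan2(*(b-a)[[1,0]])))
print('T',atz(im,f((169,221),338,148),.11))
```

```text
[0.5800244  0.24040149 0.115     ] 0.03231692727552792 -146.0730722219079
[0.58026244 0.24109384 0.115     ] 0.03212573403477124 -54.810107712269904
T [0.61001274 0.14538695 0.11      ]
```

Emit:
apply_moves([
  [0, 0.044, 0.009],
  [0, 0.044, 0.009],
  [0, 0.044, 0.009],
  [0, 0.044, 0.009],
  [0, 0.044, 0.009],
  [0, 0.044, 0.009],
  [0, 0.044, 0.009],
  [0, 0.04, 0.009],
  [0, 0, 0],
], twist=[0, 0, 0, 0, 0, 0, 0, 0, 0], claw=[1, 1, 1, 1, 1, 1, 1, 1, 1])

```text
time_s: 4.55
tcp_pos: [0.4252, -0.1263, 0.2341]
ee_rot: [[0.005, -0.294, -0.956], [0.005, -0.956, 0.294], [-1.0, -0.006, -0.004]]
wrist_force: [-0.2, 0.6, -0.0]
gripper_width: 0.997
```

Run:
```python
from h import *
plan((.4315,-.124,.099),72)
im=imaging.capture('wrist'); save('w3',im)
print(proj(im,[[.4315,-.124,.116]]))
o=imaging.regions_of('pin',im)
for x in o[:2]: print(x['p'],x['centre'],atz(im,x['centre'],.11))
plan((.4315,-.124,.099),72)
```

```text
pos [ 0.4252 -0.1263  0.2341] yaw -107.08 tilt x [ 0.0051  0.0046 -1.    ] shift [ 0.1352 -0.0033 -0.0048] rows 2.7 twist 0.92 J [  4.4   4.1 -23.8  -0.3 -61.9  68.6] F [-0.15  0.62 -0.02] w 0.997 t 4.55
[[315.01775916 194.50302261]]
0.87 [314.9, 191.5] [ 0.43239242 -0.12406301  0.11      ]
0.54 [624.8, 15.2] [ 0.4908071  -0.36948005  0.11      ]
pos [ 0.4277 -0.1245  0.2343] yaw -106.93 tilt x [ 0.0069  0.0046 -1.    ] shift [ 0.1354 -0.0007 -0.0028] rows 2.7 twist 1.07 J [  4.6   4.2 -23.6  -0.3 -61.8  68.6] F [0.03 0.42 0.13] w 0.999 t 4.65
```

View pics/w3.png

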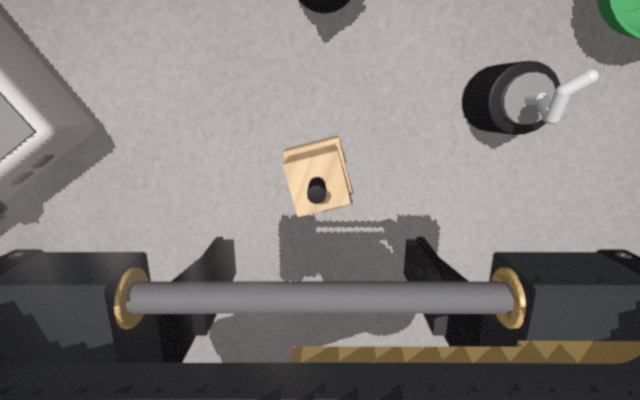

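Emit:
apply_moves([
  [0.04, 0, -0.003],
  [0.03, 0, 0],
  [0, 0, 0],
  [0, 0, 0],
], twist=[0, 0, 0, 0], claw=[1, 1, 1, 1])

```text
time_s: 5.05
tcp_pos: [0.4362, -0.1206, 0.1654]
ee_rot: [[0.015, -0.283, -0.959], [0.004, -0.959, 0.283], [-1.0, -0.009, -0.013]]
wrist_force: [-0.2, -0.2, 1.1]
gripper_width: 0.998
```

Run:
```python
from h import *
plan((.432,-.124,.099),72)
im=imaging.capture('wrist'); save('w4',im)
plan((.432,-.124,.099),72)
V=np.array(im['view']);print(V[2,:3])
print(proj(im,[[.432,-.124,.116],[.432,-.124,.08]]))
```

```text
pos [ 0.4362 -0.1206  0.1654] yaw -106.43 tilt x [ 0.0152  0.0044 -0.9999] shift [0.0663 0.005  0.004 ] rows 1.3 twist 1.57 J [  5.1   8.9 -29.2  -0.2 -51.   68.6] F [-0.15 -0.18  1.1 ] w 0.998 t 5.05
pos [ 0.4361 -0.1206  0.1654] yaw -106.45 tilt x [ 0.0152  0.0047 -0.9999] shift [0.0663 0.005  0.0038] rows 1.3 twist 1.55 J [  5.1   8.9 -29.2  -0.2 -51.   68.6] F [-0.53  0.32 -0.66] w 1.001 t 5.1
[-0.25983478  0.08524122 -0.96188348]
[[326.99126503 238.3409064 ]
 [326.36573746 219.20296366]]
```

View pics/w4.png

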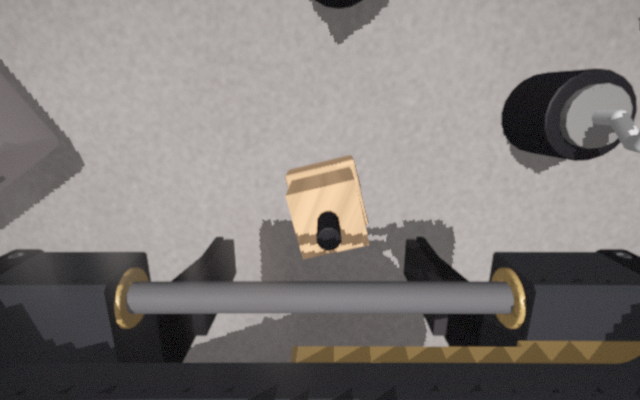

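Emit:
apply_moves([
  [0, 0.006, 0.004],
  [0.02, 0, 0],
  [0.02, 0, 0],
  [0.02, 0, 0],
  [0.004, 0, 0],
  [0, 0, 0],
], twist=[0, 0, 0, 0, 0, 0], claw=[1, 1, 1, 1, 1, 1])

```text
time_s: 5.7
tcp_pos: [0.4376, -0.1245, 0.1081]
ee_rot: [[0.034, -0.279, -0.96], [0.005, -0.96, 0.279], [-0.999, -0.014, -0.031]]
wrist_force: [0.5, 0.5, 0.9]
gripper_width: 0.998
```

Run:
```python
from h import *
plan((.432,-.1245,.099),72)
im=imaging.capture('wrist'); save('w5',im)
print(proj(im,[[.432,-.124,.116],[.432,-.124,.08]]))
```

```text
pos [ 0.4376 -0.1245  0.1081] yaw -106.2 tilt x [ 0.0337  0.0046 -0.9994] shift [0.0089 0.0016 0.0057] rows 0.2 twist 1.8 J [  4.6  13.3 -33.9  -0.2 -40.8  69.3] F [0.45 0.5  0.86] w 0.998 t 5.7
[[321.02037794 290.73430099]
 [321.62797219 257.81424288]]
```

View pics/w5.png

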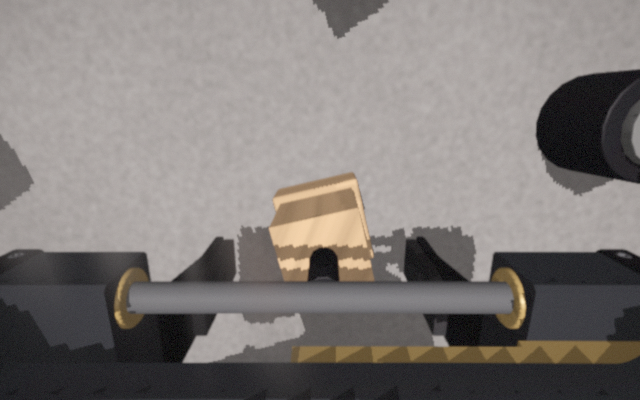

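Emit:
apply_moves([
  [0.007, 0.001, 0.006],
  [0, 0, 0],
  [0, 0, 0],
], twist=[0, 0, 0], claw=[1, 1, 1])

```text
time_s: 6.05
tcp_pos: [0.433, -0.1238, 0.1033]
ee_rot: [[0.04, -0.279, -0.96], [0.005, -0.96, 0.279], [-0.999, -0.016, -0.037]]
wrist_force: [-0.2, -1.5, 0.3]
gripper_width: 1.0
```

Run:
```python
from h import *
plan((.432,-.1245,.1),72)
```

```text
pos [ 0.433  -0.1238  0.1033] yaw -106.17 tilt x [ 0.0398  0.0048 -0.9992] shift [0.0033 0.0011 0.0009] rows 0.1 twist 1.83 J [  4.8  13.2 -35.1  -0.1 -39.4  69.1] F [-0.18 -1.47  0.26] w 1.0 t 6.05
```

Emit:
apply_moves([
  [0.003, 0.001, 0.001],
  [0, 0, 0],
  [0, 0, 0],
  [0, 0, 0],
  [0, 0, 0],
  [0, 0, 0],
  [0, 0, 0],
  [0, 0, 0],
], twist=[0, 0, 0, 0, 0, 0, 0, 0], claw=[0.6, 0.3, 0, 0, 0, 0, 0, 0])

```text
time_s: 6.85
tcp_pos: [0.4325, -0.1245, 0.1008]
ee_rot: [[0.042, -0.278, -0.96], [0.005, -0.96, 0.279], [-0.999, -0.016, -0.039]]
wrist_force: [0.9, 0.5, -0.8]
gripper_width: 0.356
```

Run:
```python
from h import *
plan((.432,-.1245,.2),72)
```

```text
pos [ 0.4325 -0.1245  0.1008] yaw -106.16 tilt x [ 0.0415  0.0047 -0.9991] shift [-0.0991 -0.0014 -0.0034] rows 2.0 twist 1.84 J [  4.7  13.4 -35.4  -0.1 -38.9  69.2] F [ 0.9   0.46 -0.8 ] w 0.356 t 6.85
```

Emit:
apply_moves([
  [0, 0, 0],
  [0, 0, 0],
  [0, 0, 0],
  [0, 0, 0],
  [0, 0, 0],
], twist=[0, 0, 0, 0, 0], claw=[0, 0, 0, 0, 0])

```text
time_s: 7.35
tcp_pos: [0.4325, -0.1245, 0.1008]
ee_rot: [[0.041, -0.278, -0.96], [0.005, -0.96, 0.279], [-0.999, -0.016, -0.039]]
wrist_force: [0.3, 0.0, 0.0]
gripper_width: 0.17
```

Emit:
apply_moves([
  [0, 0, 0],
  [-0.02, -0.0003, -0.0008],
  [-0.02, -0.0003, -0.0008],
  [-0.02, -0.0003, -0.0006],
  [-0.03, 0, -0.0006],
  [-0.01, 0, 0],
  [0, 0, 0],
], twist=[0, 0, 0, 0, 0, 0, 0], claw=[0, 0, 0, 0, 0, 0, 0])

```text
time_s: 8.05
tcp_pos: [0.4306, -0.1248, 0.2028]
ee_rot: [[0.039, -0.279, -0.96], [0.005, -0.96, 0.279], [-0.999, -0.016, -0.036]]
wrist_force: [0.2, 0.5, -1.1]
gripper_width: 0.175
```

Run:
```python
from h import *
plan((.61,.1455,.2),72)
im=imaging.capture('wrist'); save('w6',im)
```

```text
pos [ 0.4306 -0.1248  0.2028] yaw -106.18 tilt x [ 0.0388  0.005  -0.9992] shift [ 0.0111 -0.3095 -0.0966] rows 6.2 twist 1.82 J [  4.6   5.4 -27.3  -0.1 -55.1  69.2] F [ 0.16  0.53 -1.07] w 0.175 t 8.05
```

View pics/w6.png

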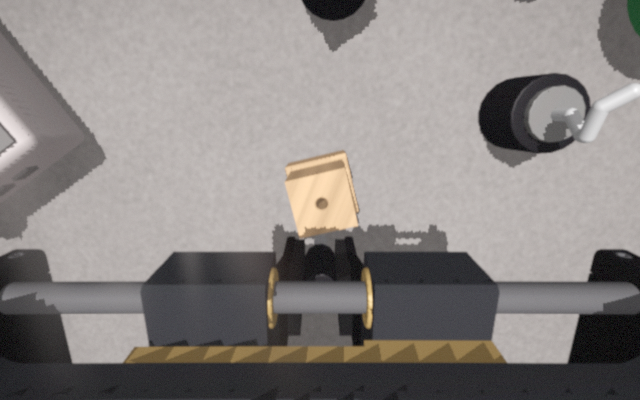

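Emit:
apply_moves([
  [0.001, -0.034, -0.0105],
  [0.001, -0.034, -0.0105],
  [0.001, -0.034, -0.0105],
  [0.001, -0.034, -0.0105],
  [0.001, -0.034, -0.0105],
  [0.001, -0.034, -0.0105],
  [0.001, -0.034, -0.0105],
  [0.001, -0.034, -0.0105],
  [0.001, -0.03, -0.0105],
  [0, 0, 0],
  [0, 0, 0],
], twist=[0, 0, 0, 0, 0, 0, 0, 0, 0, 0, 0], claw=[0, 0, 0, 0, 0, 0, 0, 0, 0, 0, 0])

```text
time_s: 9.2
tcp_pos: [0.6025, 0.1469, 0.175]
ee_rot: [[0.002, -0.284, -0.959], [-0.004, -0.959, 0.284], [-1.0, 0.004, -0.003]]
wrist_force: [-0.6, -0.8, -1.2]
gripper_width: 0.176
```

Run:
```python
from h import *
plan((.61,.1455,.2),72)
im=imaging.capture('wrist'); save('w7',im)
print(proj(im,[[.61,.1455,.11]]))
```

```text
pos [0.6025 0.1469 0.175 ] yaw -106.53 tilt x [ 0.0017 -0.0044 -1.    ] shift [-0.025  -0.0006 -0.0076] rows 0.5 twist 1.47 J [ 28.8  24.3  -5.4   0.3 -60.4  44.6] F [-0.64 -0.82 -1.23] w 0.176 t 9.2
[[317.61364632 212.9597404 ]]
```

View pics/w7.png

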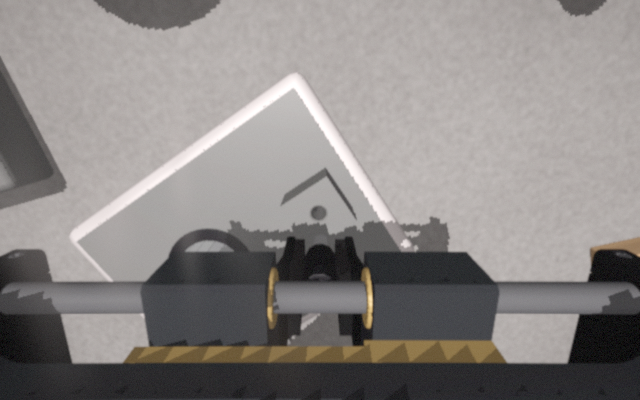

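Emit:
apply_moves([
  [-0.002, -0.002, -0.009],
  [0, 0, 0],
  [0, 0, 0],
], twist=[0, 0, 0], claw=[0, 0, 0])

```text
time_s: 9.55
tcp_pos: [0.6108, 0.1436, 0.1761]
ee_rot: [[-0.001, -0.287, -0.958], [-0.005, -0.958, 0.287], [-1.0, 0.005, -0.001]]
wrist_force: [-0.3, -0.2, 0.1]
gripper_width: 0.174
```

```bash
cat >> h.py <<'E'
PINUP=np.array([-.999,-.016,-.039])
def pintip():
    s=r.sense();R=np.array(s['ee_rot']);p=np.array(s['tcp_pos'])
    u=R@PINUP; u/=np.linalg.norm(u); t=p-0.0488*u
    print('tip',t.round(4),'up',u.round(3)); return t,u
E
python3 - <<'E'
from h import *
t,u=pintip();plan((.61,.1455,.2),72)
ims=[]
for n in('scene','side'):
    im=imaging.capture(n); q=proj(im,[t,t+.064*u,[.61,.1455,.11]]);print(n,q.round(1).tolist())
    x,y=q[2].astype(int)-32
    ims.append(cv2.resize(im['pixels'][y:y+64,x:x+64,::-1],None,fx=6,fy=6,interpolation=cv2.INTER_CUBIC));print(x,y)
cv2.imwrite('pics/c1.png',np.hstack(ims))
E
```

```text
tip [0.6087 0.1431 0.1274] up [0.043 0.01  0.999]
pos [0.6108 0.1436 0.1761] yaw -106.67 tilt x [-9.0e-04 -5.5e-03 -1.0e+00] shift [-0.0239 -0.0014  0.0013] rows 0.5 twist 1.33 J [ 28.1  25.   -4.1   0.3 -61.1  45.1] F [-0.31 -0.15  0.07] w 0.174 t 9.55
scene [[364.2, 268.1], [366.2, 258.3], [363.6, 271.9]]
331 239
side [[245.3, 145.2], [243.7, 123.1], [245.8, 150.2]]
213 118
```

View pics/c1.png

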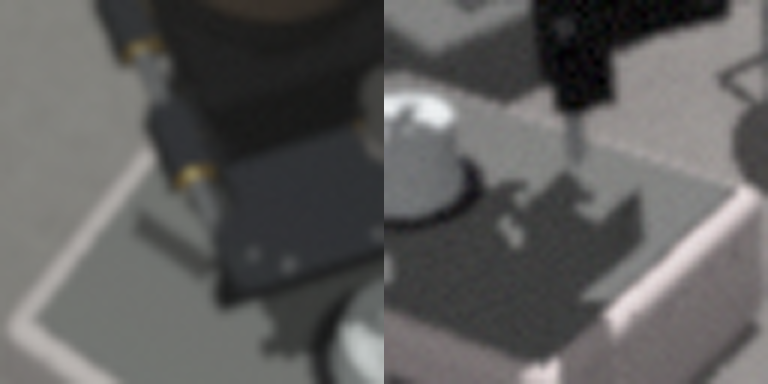

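Emit:
apply_moves([
  [0, -0.003, -0.001],
  [0.012, 0, 0],
  [0, 0, 0],
  [0, 0, 0],
], twist=[0, 0, 0, 0], claw=[0, 0, 0, 0])

```text
time_s: 10.05
tcp_pos: [0.6125, 0.146, 0.164]
ee_rot: [[0.0, -0.287, -0.958], [-0.005, -0.958, 0.287], [-1.0, 0.004, -0.002]]
wrist_force: [0.5, -0.2, 0.1]
gripper_width: 0.171
```

Run:
```python
from h import *
t,u=pintip();plan((.61,.1455,.2),72)
im=imaging.capture('side'); q=proj(im,[t,[.61,.1455,.11]]);print(q.round(1).tolist())
cv2.imwrite('pics/c2.png',cv2.resize(im['pixels'][118:182,213:277,::-1],None,fx=8,fy=8,interpolation=cv2.INTER_CUBIC))
```

```text
tip [0.6105 0.1456 0.1152] up [0.041 0.009 0.999]
pos [0.6125 0.146  0.164 ] yaw -106.69 tilt x [ 5.0e-04 -4.7e-03 -1.0e+00] shift [-0.036   0.0014  0.0022] rows 0.7 twist 1.31 J [ 28.2  25.7  -4.7   0.3 -59.7  44.9] F [ 0.51 -0.17  0.08] w 0.171 t 10.05
[[245.7, 148.4], [245.8, 150.2]]
```

View pics/c2.png

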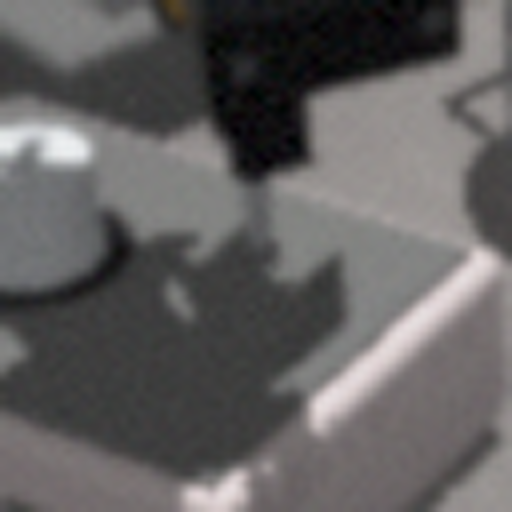

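Emit:
apply_moves([
  [0.005, 0, 0],
  [0.005, 0, 0],
  [0.004, 0, 0],
  [0, 0, 0],
], twist=[0, 0, 0, 0], claw=[0, 0, 0, 0])

```text
time_s: 10.5
tcp_pos: [0.612, 0.146, 0.1483]
ee_rot: [[-0.001, -0.287, -0.958], [-0.005, -0.958, 0.287], [-1.0, 0.005, -0.001]]
wrist_force: [-0.2, -0.1, -0.9]
gripper_width: 0.176
```

Run:
```python
from h import *
t,u=pintip();plan((.61,.1455,.2),72);print(r.sense()['moment'])
```

```text
tip [0.6099 0.1455 0.0995] up [0.043 0.009 0.999]
pos [0.612  0.146  0.1483] yaw -106.69 tilt x [-9.0e-04 -4.9e-03 -1.0e+00] shift [-0.0517  0.0013  0.0018] rows 1.0 twist 1.31 J [ 28.2  26.5  -5.8   0.3 -57.8  44.9] F [-0.22 -0.14 -0.89] w 0.176 t 10.5
[-0.00460078 -0.02661334  0.02104584]
```

Emit:
apply_moves([
  [0.005, 0, 0],
  [0.005, 0, 0],
  [0.003, 0, 0],
  [0, 0, 0],
], twist=[0, 0, 0, 0], claw=[0, 0, 0, 0])

```text
time_s: 10.9
tcp_pos: [0.612, 0.1458, 0.1339]
ee_rot: [[-0.001, -0.287, -0.958], [-0.005, -0.958, 0.287], [-1.0, 0.005, -0.0]]
wrist_force: [0.5, -0.3, -0.7]
gripper_width: 0.174
```

Run:
```python
from h import *
t,u=pintip();plan((.61,.1455,.2),72);print(r.sense()['moment'])
```

```text
tip [0.6099 0.1454 0.0851] up [0.043 0.009 0.999]
pos [0.612  0.1458 0.1339] yaw -106.69 tilt x [-0.0011 -0.005  -1.    ] shift [-0.0661  0.0012  0.0018] rows 1.3 twist 1.31 J [ 28.2  27.4  -6.8   0.3 -56.1  44.9] F [ 0.54 -0.34 -0.75] w 0.174 t 10.9
[-0.01570162  0.06949506  0.00556314]
```

Emit:
apply_moves([
  [0.003, 0, 0],
  [0.002, 0, 0],
  [0.001, 0, 0],
], twist=[0, 0, 0], claw=[0, 0, 0])

```text
time_s: 11.2
tcp_pos: [0.6124, 0.146, 0.1309]
ee_rot: [[0.001, -0.286, -0.958], [-0.005, -0.958, 0.286], [-1.0, 0.005, -0.002]]
wrist_force: [-1.7, 0.2, 3.2]
gripper_width: 0.176
```

Run:
```python
from h import *
t,u=pintip();plan((.61,.1455,.2),72);print(r.sense()['moment'])
```

```text
tip [0.6104 0.1455 0.0821] up [0.041 0.01  0.999]
pos [0.6124 0.146  0.1309] yaw -106.62 tilt x [ 7.0e-04 -5.5e-03 -1.0e+00] shift [-0.0691  0.0015  0.002 ] rows 1.4 twist 1.38 J [ 28.3  27.5  -7.    0.4 -55.6  44.9] F [-1.75  0.18  3.17] w 0.176 t 11.2
[-0.02980282  0.61823272  0.00911085]
```

Emit:
apply_moves([
  [0, 0, 0],
  [0, 0, 0],
  [0, 0, 0],
  [0, 0, 0],
  [0, 0, 0],
  [0, 0, 0],
  [-0.02, 0, 0],
  [-0.03, 0, 0],
  [-0.03, 0, 0],
  [0, 0, 0],
], twist=[0, 0, 0, 0, 0, 0, 0, 0, 0, 0], claw=[0.5, 0.6, 0.7, 0.8, 0.8, 0.8, 0.8, 0.8, 0.8, 1])

```text
time_s: 12.2
tcp_pos: [0.6122, 0.146, 0.2113]
ee_rot: [[-0.002, -0.286, -0.958], [-0.007, -0.958, 0.286], [-1.0, 0.008, -0.0]]
wrist_force: [-0.9, 0.7, 1.3]
gripper_width: 0.836
```

Run:
```python
from h import *
plan((.61,-.188,.2),22.8)
im=imaging.capture('wrist'); save('w8',im)
print(proj(im,[[.61,.1455,.146]]))
```

```text
pos [0.6122 0.146  0.2113] yaw -106.64 tilt x [-0.0021 -0.0072 -1.    ] shift [ 0.0137  0.3206 -0.0935] rows 6.4 twist 50.56 J [ 28.3  23.6  -1.    0.3 -65.7  45. ] F [-0.87  0.73  1.26] w 0.836 t 12.2
[[320.12734299 226.28999812]]
```

View pics/w8.png

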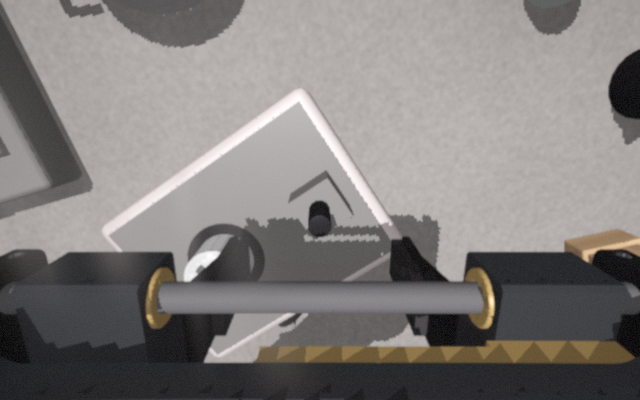

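Emit:
apply_moves([
  [0, 0.036, -0.0105],
  [0, 0.036, -0.0105],
  [0, 0.036, -0.0105],
  [0, 0.036, -0.0105],
  [0, 0.036, -0.0105],
  [0, 0.036, -0.0105],
  [0, 0.036, -0.0105],
  [0, 0.036, -0.0105],
  [0, 0.03, -0.0105],
  [0, 0, 0],
  [0, 0, 0],
  [0, 0, 0],
], twist=[0, 0, 0, 0, 0, 0, 0, 0, 0, 8, 8, 8], claw=[1, 1, 1, 1, 1, 1, 1, 1, 1, 1, 1, 1])

```text
time_s: 13.45
tcp_pos: [0.6026, -0.1984, 0.1941]
ee_rot: [[-0.033, -0.663, -0.748], [-0.005, -0.748, 0.664], [-0.999, 0.026, 0.022]]
wrist_force: [-0.2, -0.7, -0.3]
gripper_width: 0.994
```

Emit:
apply_moves([
  [0, 0, 0],
  [0, 0, 0],
  [0, 0, 0],
  [0, 0, 0],
], twist=[8, 8, 8, 0], claw=[1, 1, 1, 1])

```text
time_s: 13.85
tcp_pos: [0.5995, -0.1985, 0.1875]
ee_rot: [[-0.044, -0.918, -0.394], [-0.002, -0.395, 0.919], [-0.999, 0.041, 0.015]]
wrist_force: [-1.0, 0.1, -0.1]
gripper_width: 1.002
```

Run:
```python
from h import *
import pickle
plan((.609,-.187,.2),22.8)
im=imaging.capture('wrist'); save('w9',im);pickle.dump(im,open('w9.pkl','wb'))
print(proj(im,[[.609,-.187,.138],[.6194,-.2105,.138],[.598,-.1615,.138]]))
```

```text
pos [ 0.5995 -0.1985  0.1875] yaw -156.74 tilt x [-0.0438 -0.0021 -0.999 ] shift [-0.0129 -0.0128  0.007 ] rows 0.3 twist 0.46 J [ -3.5  25.9  -0.9   0.3 -65.7  26.6] F [-1.03  0.12 -0.14] w 1.002 t 13.85
[[296.06491229 241.48865625]
 [294.7145073  201.79771873]
 [297.00518684 281.31070113]]
```

View pics/w9.png

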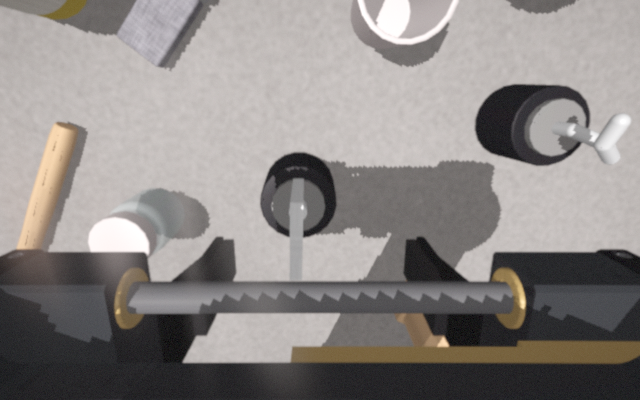

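Emit:
apply_moves([
  [0, -0.0065, 0.0035],
  [0, -0.0065, 0.0035],
  [-0.04, 0, 0],
  [0, 0, 0],
  [0, 0, 0],
], twist=[0, 0, 0, 0, 0], claw=[1, 1, 1, 1, 1])

```text
time_s: 14.4
tcp_pos: [0.6114, -0.1841, 0.2255]
ee_rot: [[-0.048, -0.913, -0.405], [-0.001, -0.406, 0.914], [-0.999, 0.044, 0.018]]
wrist_force: [-0.5, -0.1, -0.2]
gripper_width: 1.002
```

Run:
```python
from h import *
plan((.609,-.187,.2),22.8)
```

```text
pos [ 0.6114 -0.1841  0.2255] yaw -156.05 tilt x [-0.048  -0.0013 -0.9988] shift [ 0.0256  0.0022 -0.0022] rows 0.5 twist 1.15 J [ -2.2  25.1   3.5   0.2 -71.2  26. ] F [-0.52 -0.14 -0.19] w 1.002 t 14.4
```

Emit:
apply_moves([
  [0.04, 0, 0],
  [0, 0, 0],
  [0, 0, 0],
], twist=[0, 0, 0], claw=[1, 1, 1])

```text
time_s: 14.7
tcp_pos: [0.6118, -0.1837, 0.1874]
ee_rot: [[-0.042, -0.912, -0.409], [-0.004, -0.409, 0.912], [-0.999, 0.04, 0.014]]
wrist_force: [0.8, 0.2, 0.8]
gripper_width: 0.998
```

Run:
```python
from h import *
plan((.609,-.187,.2),22.8)
```

```text
pos [ 0.6118 -0.1837  0.1874] yaw -155.83 tilt x [-0.0424 -0.0035 -0.9991] shift [-0.0125  0.0044 -0.0017] rows 0.2 twist 1.37 J [ -2.1  26.5   0.1   0.3 -66.1  26.1] F [0.77 0.16 0.77] w 0.998 t 14.7
```

Run:
```python
from h import *
import pickle
plan((.609,-.187,.113),22.8)
im=imaging.capture('wrist'); save('w10',im);pickle.dump(im,open('w10.pkl','wb'))
print(proj(im,[[.609,-.187,.138],[.6194,-.2105,.138],[.598,-.1615,.138]]))
c=im['pixels'][140:300,240:400,::-1]
cv2.imwrite('pics/w10z.png',cv2.resize(c,None,fx=3.6,fy=3.6,interpolation=cv2.INTER_CUBIC))
```

```text
pos [ 0.6118 -0.1837  0.1874] yaw -155.83 tilt x [-0.0424 -0.0035 -0.9991] shift [ 0.0744  0.0009 -0.0029] rows 1.5 twist 1.37 J [ -2.1  26.5   0.1   0.3 -66.1  26.1] F [0.77 0.16 0.77] w 0.998 t 14.7
[[323.90155234 228.25482046]
 [324.28375038 187.64350715]
 [323.10914978 268.97131907]]
```

View pics/w10z.png

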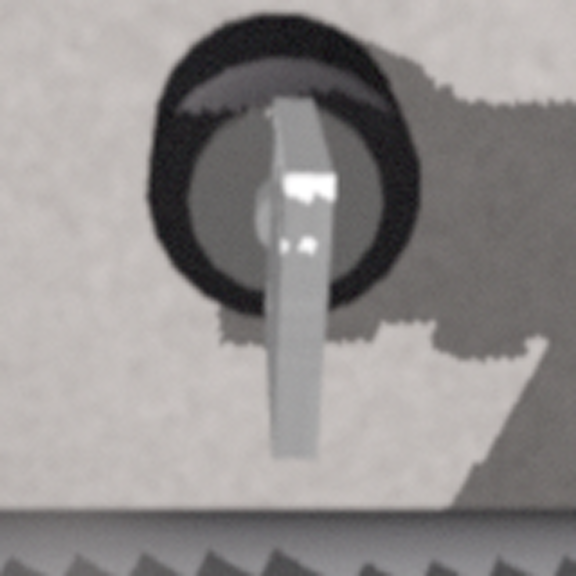

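Run:
```python
from h import *
import pickle
im=pickle.load(open('w10.pkl','rb'))
A=atz(im,(326.1,188.4),.138);B=atz(im,(321.9,266.6),.138)
print(A,B,(A+B)/2,np.linalg.norm(A-B),np.degrees(np.arctan2(*(B-A)[[1,0]])))
ang=np.degrees(np.arctan2(*(B-A)[[1,0]]))
c=(A+B)/2
plan((c[0],c[1],.113),ang-90)
s=r.sense();print(s['time_s'])
```

```text
[ 0.61822718 -0.2105067   0.138     ] [ 0.59939675 -0.16272969  0.138     ] [ 0.60881196 -0.18661819  0.138     ] 0.05135393928781841 111.51097706794816
pos [ 0.6109 -0.1833  0.1862] yaw -155.87 tilt x [-0.045 -0.002 -0.999] shift [ 0.0732  0.0001 -0.0034] rows 1.5 twist 2.62 J [ -2.1  26.5   0.1   0.2 -66.1  26.1] F [-0.85  0.83 -1.66] w 1.0 t 14.75
14.75
```

Emit:
apply_moves([
  [0, 0, -0.0035],
  [0.02, 0, 0],
  [0.02, 0, 0],
  [0, 0, 0],
  [0, 0, 0],
], twist=[2.6, 0, 0, 0, 0], claw=[1, 1, 1, 1, 1])

```text
time_s: 15.25
tcp_pos: [0.6152, -0.1876, 0.1533]
ee_rot: [[-0.033, -0.93, -0.367], [-0.005, -0.367, 0.93], [-0.999, 0.033, 0.007]]
wrist_force: [0.6, 0.6, 0.4]
gripper_width: 1.002
```

Run:
```python
from h import *
plan((.6088,-.1867,.113),21.5)
```

```text
pos [ 0.6152 -0.1876  0.1533] yaw -158.45 tilt x [-0.033  -0.0054 -0.9994] shift [0.0405 0.0043 0.0029] rows 0.8 twist 0.05 J [ -2.4  28.3  -2.1   0.4 -61.5  23.7] F [0.57 0.64 0.39] w 1.002 t 15.25
```

Emit:
apply_moves([
  [-0.05, 0.003, 0.003],
  [0, 0, 0],
  [0.01, 0, 0],
  [0.01, 0, 0],
  [0.01, 0, 0],
  [0.01, 0, 0],
  [0, 0, 0],
], twist=[0, 0, 0, 0, 0, 0, 0], claw=[1, 1, 1, 1, 1, 1, 1])

```text
time_s: 15.95
tcp_pos: [0.614, -0.1866, 0.1655]
ee_rot: [[-0.025, -0.929, -0.368], [-0.008, -0.368, 0.93], [-1.0, 0.026, 0.002]]
wrist_force: [-0.1, -0.4, -0.5]
gripper_width: 0.998
```

Run:
```python
from h import *
plan((.6088,-.1867,.113),21.5)
```

```text
pos [ 0.614  -0.1866  0.1655] yaw -158.39 tilt x [-0.0254 -0.0076 -0.9996] shift [0.0526 0.0035 0.0017] rows 1.1 twist 0.11 J [ -2.3  27.3  -1.9   0.6 -62.2  23.6] F [-0.06 -0.36 -0.51] w 0.998 t 15.95
```

Slow descents restore the tilt; continue with small rows.

Emit:
apply_moves([
  [-0.05, 0.001, 0.001],
  [0, 0, 0],
  [0.01, 0, 0],
  [0.01, 0, 0],
  [0.01, 0, 0],
  [0.01, 0, 0],
  [0.01, 0, 0],
  [0.01, 0, 0],
  [0.01, 0, 0],
  [0.01, 0, 0],
  [0, 0, 0],
], twist=[0, 0, 0, 0, 0, 0, 0, 0, 0, 0, 0], claw=[1, 1, 1, 1, 1, 1, 1, 1, 1, 1, 1])

```text
time_s: 17.05
tcp_pos: [0.6084, -0.1865, 0.1226]
ee_rot: [[-0.039, -0.929, -0.368], [-0.008, -0.368, 0.93], [-0.999, 0.039, 0.007]]
wrist_force: [0.2, -0.5, 0.1]
gripper_width: 0.998
```

Run:
```python
from h import *
plan((.6088,-.1867,.113),21.5)
```

```text
pos [ 0.6084 -0.1865  0.1226] yaw -158.38 tilt x [-0.0387 -0.0076 -0.9992] shift [ 0.0096 -0.0007 -0.0004] rows 0.2 twist 0.12 J [ -2.3  29.5  -5.    0.6 -57.7  23.5] F [ 0.2  -0.46  0.11] w 0.998 t 17.05
```

Emit:
apply_moves([
  [0.0095, -0.0005, 0],
  [0, 0, 0],
], twist=[0, 0], claw=[1, 1])

```text
time_s: 17.25
tcp_pos: [0.6087, -0.1865, 0.1124]
ee_rot: [[-0.038, -0.929, -0.368], [-0.008, -0.368, 0.93], [-0.999, 0.038, 0.007]]
wrist_force: [-1.4, 0.3, -0.2]
gripper_width: 1.001
```

Run:
```python
from h import *
plan((.6088,-.1867,.113),21.5)
```

```text
pos [ 0.6087 -0.1865  0.1124] yaw -158.38 tilt x [-0.0383 -0.0078 -0.9992] shift [-0.0006  0.     -0.0003] rows 0.0 twist 0.12 J [ -2.2  30.1  -5.6   0.6 -56.5  23.5] F [-1.42  0.31 -0.22] w 1.001 t 17.25
```

Emit:
apply_moves([
  [0, 0, 0],
  [0, 0, 0],
  [0, 0, 0],
  [0, 0, 0],
  [0, 0, 0],
  [0, 0, 0],
  [0, 0, 0],
  [0, 0, 0],
  [0, 0, 0],
  [0, 0, 0],
  [0, 0, 0],
  [0, 0, 0],
], twist=[0, 0, 0, 0, 0, 0, 0, 0, 0, 0, 0, 0], claw=[0, 0, 0, 0, 0, 0, 0, 0, 0, 0, 0, 0])

```text
time_s: 18.45
tcp_pos: [0.6101, -0.1867, 0.1147]
ee_rot: [[-0.034, -0.929, -0.369], [-0.009, -0.369, 0.93], [-0.999, 0.035, 0.004]]
wrist_force: [0.6, 0.1, 0.9]
gripper_width: 0.088
```

Emit:
apply_moves([
  [0, 0, 0],
  [0, 0, 0],
  [0, 0, 0],
], twist=[0, 0, 0], claw=[0, 0, 0])

```text
time_s: 18.75
tcp_pos: [0.6101, -0.1867, 0.1147]
ee_rot: [[-0.034, -0.929, -0.369], [-0.009, -0.369, 0.93], [-0.999, 0.035, 0.004]]
wrist_force: [0.0, -0.0, 0.1]
gripper_width: 0.092
```

Run:
```python
from h import *
plan((.6088,-.1867,.3),21.5)
im=imaging.capture('wrist'); save('w11',im)
```

```text
pos [ 0.6101 -0.1867  0.1147] yaw -158.35 tilt x [-0.0337 -0.0086 -0.9994] shift [-0.1852  0.0076  0.0013] rows 3.7 twist 0.15 J [ -2.2  29.9  -5.5   0.7 -56.5  23.5] F [ 0.01 -0.05  0.06] w 0.092 t 18.75
```

View pics/w11.png

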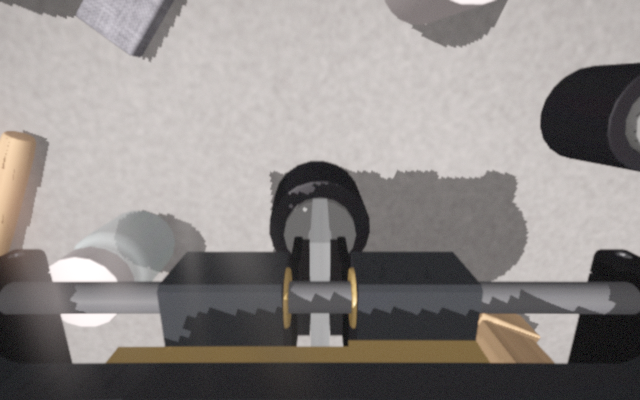

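Emit:
apply_moves([
  [-0.03, 0.001, 0],
  [-0.04, 0.0015, 0],
  [-0.04, 0.0015, 0],
  [-0.045, 0.0015, 0],
  [0, 0, 0],
], twist=[0, 0, 0, 0, 0], claw=[0, 0, 0, 0, 0])

```text
time_s: 19.3
tcp_pos: [0.611, -0.1873, 0.2716]
ee_rot: [[-0.035, -0.929, -0.368], [-0.008, -0.368, 0.93], [-0.999, 0.035, 0.006]]
wrist_force: [-0.6, 1.1, 0.1]
gripper_width: 0.091
```

Run:
```python
from h import *
plan((.58,.241,.27),34.6)
for n in ('side',):
    im=imaging.capture(n); save('s12',im); cv2.imwrite('pics/s12z.png',cv2.resize(im['pixels'][100:300,200:440,::-1],None,fx=3,fy=3))
```

```text
pos [ 0.611  -0.1873  0.2716] yaw -158.38 tilt x [-0.035  -0.0078 -0.9994] shift [-0.0006 -0.129   0.4096] rows 8.2 twist -12.98 J [ -2.3  23.2   7.1   0.5 -75.8  23.8] F [-0.59  1.06  0.09] w 0.091 t 19.3
```

View pics/s12z.png

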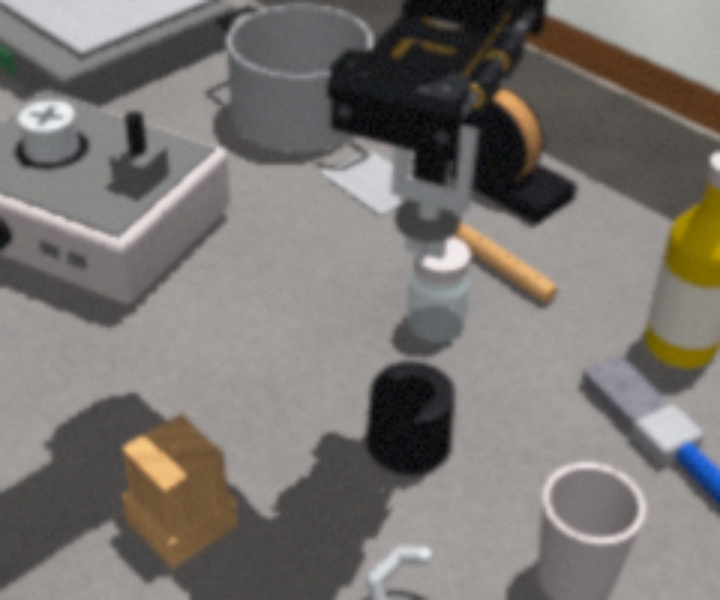

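Emit:
apply_moves([
  [0, -0.014, 0.045],
  [0, -0.014, 0.045],
  [0, -0.014, 0.045],
  [0, -0.014, 0.045],
  [0, -0.014, 0.045],
  [0, -0.014, 0.045],
  [0, -0.014, 0.045],
  [0, -0.014, 0.045],
  [0, -0.009, 0.03],
  [0, 0, 0],
], twist=[0, 0, 0, 0, 0, 0, 0, 0, 0, 0], claw=[0, 0, 0, 0, 0, 0, 0, 0, 0, 0])

```text
time_s: 20.35
tcp_pos: [0.571, 0.2341, 0.2482]
ee_rot: [[-0.07, -0.93, -0.36], [-0.009, -0.36, 0.933], [-0.998, 0.068, 0.017]]
wrist_force: [0.3, -0.8, -1.1]
gripper_width: 0.089
```

Run:
```python
from h import *
plan((.58,.241,.25),34.6)
```

```text
pos [0.571  0.2341 0.2482] yaw -158.85 tilt x [-0.0698 -0.009  -0.9975] shift [-0.0025 -0.0107  0.0032] rows 0.2 twist -13.45 J [ 36.3  22.8   4.   -2.  -74.7 -14.6] F [ 0.33 -0.84 -1.06] w 0.089 t 20.35
```

Emit:
apply_moves([
  [-0.05, -0.005, 0.0015],
  [0, 0, 0],
  [-0.05, -0.005, 0.0015],
  [0, 0, 0],
], twist=[-6.7, 0, -6.7, 0], claw=[0, 0, 0, 0])

```text
time_s: 20.75
tcp_pos: [0.5772, 0.2368, 0.328]
ee_rot: [[-0.099, -0.814, -0.573], [-0.028, -0.573, 0.819], [-0.995, 0.097, 0.034]]
wrist_force: [-0.0, 0.0, 1.1]
gripper_width: 0.085
```

Emit:
apply_moves([
  [0.025, 0, 0],
  [0.025, 0, 0],
  [0.025, 0, 0],
  [0, 0, 0],
], twist=[0, 0, 0, 0], claw=[0, 0, 0, 0])

```text
time_s: 21.15
tcp_pos: [0.5706, 0.2321, 0.2498]
ee_rot: [[-0.098, -0.818, -0.567], [-0.026, -0.567, 0.823], [-0.995, 0.095, 0.035]]
wrist_force: [0.1, -0.2, -0.2]
gripper_width: 0.09
```

Run:
```python
from h import *
plan((.58,.241,.25),34.6)
```

```text
pos [0.5706 0.2321 0.2498] yaw -145.26 tilt x [-0.0977 -0.0255 -0.9949] shift [-0.0014 -0.0127  0.002 ] rows 0.3 twist 0.14 J [ 36.1  23.6   5.4  -2.2 -77.2  -0.9] F [ 0.11 -0.18 -0.22] w 0.09 t 21.15
```

Emit:
apply_moves([
  [0.003, 0.033, 0.007],
  [0.003, 0.033, 0.007],
  [0.003, 0.033, 0.007],
  [0, 0, 0],
], twist=[0, 0, 0, 0], claw=[0, 0, 0, 0])

```text
time_s: 21.55
tcp_pos: [0.4769, 0.1903, 0.2516]
ee_rot: [[-0.095, -0.821, -0.563], [-0.026, -0.563, 0.826], [-0.995, 0.093, 0.032]]
wrist_force: [1.9, -0.1, -0.8]
gripper_width: 0.088
```

Run:
```python
from h import *
plan((.58,.241,.25),34.6)
```

```text
pos [0.4769 0.1903 0.2516] yaw -145.53 tilt x [-0.0946 -0.0262 -0.9952] shift [-0.0095 -0.1134 -0.0162] rows 2.3 twist -0.13 J [ 38.6  13.4  -9.1  -2.3 -72.7  -3.4] F [ 1.87 -0.14 -0.79] w 0.088 t 21.55
```

Emit:
apply_moves([
  [0.02, 0, 0],
  [0.02, 0, 0],
  [0.02, 0, 0],
  [0, 0, 0],
], twist=[0, 0, 0, 0], claw=[0, 0, 0, 0])

```text
time_s: 21.95
tcp_pos: [0.4763, 0.1896, 0.1971]
ee_rot: [[-0.08, -0.823, -0.562], [-0.019, -0.563, 0.826], [-0.997, 0.077, 0.03]]
wrist_force: [-0.5, -0.5, -0.8]
gripper_width: 0.089
```

Run:
```python
from h import *
plan((.58,.241,.25),34.6); print(r.sense()['joint_velocities'],r.sense()['effort'])
```

```text
pos [0.4763 0.1896 0.1971] yaw -145.65 tilt x [-0.0803 -0.0189 -0.9966] shift [-0.062  -0.1102 -0.0142] rows 2.2 twist -0.25 J [ 38.6  15.4 -14.6  -2.3 -64.3  -3.3] F [-0.54 -0.45 -0.82] w 0.089 t 21.95
[-0.49231981 -1.53152354  4.42029689  2.29059964 -0.80129746 -0.15974791] [ 1.38606783e-01 -3.23998260e+01  1.77318925e+01  4.01129365e+00
  9.29165538e-02  2.88773022e-03]
```

Emit:
apply_moves([
  [-0.04, 0, 0],
  [-0.04, 0, 0],
  [-0.04, 0, 0],
  [0, 0, 0],
  [0.02, 0, 0],
  [0.02, 0, 0],
  [0.02, 0, 0],
  [0.02, 0, 0],
  [0.02, 0, 0],
  [0, 0, 0],
], twist=[0, 0, 0, 0, 0, 0, 0, 0, 0, 0], claw=[0, 0, 0, 0, 0, 0, 0, 0, 0, 0])

```text
time_s: 22.95
tcp_pos: [0.4909, 0.1916, 0.2348]
ee_rot: [[-0.053, -0.827, -0.559], [-0.009, -0.56, 0.829], [-0.999, 0.048, 0.022]]
wrist_force: [-1.4, -0.7, -1.3]
gripper_width: 0.09
```

Run:
```python
from h import *
plan((.58,.241,.25),34.6)
```

```text
pos [0.4909 0.1916 0.2348] yaw -145.93 tilt x [-0.0526 -0.0086 -0.9986] shift [-0.0203 -0.1006 -0.0086] rows 2.0 twist -0.53 J [ 38.1  14.1 -10.8  -1.6 -67.8  -3.4] F [-1.41 -0.66 -1.32] w 0.09 t 22.95
```

Emit:
apply_moves([
  [0.02, 0, 0],
  [0.02, 0, 0],
  [0, 0, 0],
  [-0.04, 0, 0],
  [-0.04, 0, 0],
  [-0.04, 0, 0],
  [0, 0, 0],
  [0.02, 0, 0],
  [0.02, 0, 0],
  [0.02, 0, 0],
  [0.02, 0, 0],
  [0, 0, 0],
], twist=[0, 0, 0, 0, 0, 0, 0, 0, 0, 0, 0, 0], claw=[0, 0, 0, 0, 0, 0, 0, 0, 0, 0, 0, 0])

```text
time_s: 24.15
tcp_pos: [0.5037, 0.1942, 0.2621]
ee_rot: [[-0.015, -0.829, -0.56], [0.005, -0.56, 0.829], [-1.0, 0.01, 0.013]]
wrist_force: [0.5, 0.2, -0.0]
gripper_width: 0.09
```

Run:
```python
from h import *
plan((.58,.241,.25),34.6)
```

```text
pos [0.5037 0.1942 0.2621] yaw -145.95 tilt x [-0.0151  0.0054 -0.9999] shift [ 0.0112 -0.0895 -0.0041] rows 1.8 twist -0.55 J [ 37.9  13.1  -8.4  -0.8 -69.1  -3.5] F [ 0.5   0.21 -0.05] w 0.09 t 24.15
```

Emit:
apply_moves([
  [0.004, -0.03, -0.001],
  [0.004, -0.03, -0.001],
  [0.004, -0.029, -0.001],
  [0, 0, 0],
  [0, 0, 0],
], twist=[0, 0, 0, 0, 0], claw=[0, 0, 0, 0, 0])

```text
time_s: 24.65
tcp_pos: [0.5852, 0.2436, 0.26]
ee_rot: [[-0.002, -0.828, -0.561], [0.01, -0.561, 0.828], [-1.0, -0.004, 0.009]]
wrist_force: [0.2, 0.0, -1.0]
gripper_width: 0.087
```

Run:
```python
from h import *
plan((.58,.241,.22),34.6)
im=imaging.capture('wrist'); save('w13',im)
ims=[im['pixels'][150:350,200:440,::-1]]
for n,(x,y) in (('scene',(330,200)),('side',(170,60))):
    im=imaging.capture(n); save(n+'13',im); ims.append(im['pixels'][y:y+130,x:x+130,::-1])
    print(n,proj(im,[[.58,.241,.115],r.sense()['tcp_pos']]))
cv2.imwrite('pics/c13.png',np.hstack([cv2.resize(i,(390,390),interpolation=cv2.INTER_CUBIC) for i in ims[1:]]))
plan((.58,.241,.22),34.6)
```

```text
pos [0.5852 0.2436 0.26  ] yaw -145.9 tilt x [-0.0018  0.0096 -1.    ] shift [0.04   0.0059 0.0004] rows 0.8 twist -0.5 J [ 37.   22.1   4.1  -0.5 -71.8  -2.7] F [ 0.18  0.   -1.03] w 0.087 t 24.65
scene [[398.20078911 294.34522681]
 [408.80261015 273.34486329]]
side [[215.15292828 138.45305888]
 [207.89704656  88.00254179]]
pos [0.5842 0.2432 0.2597] yaw -145.9 tilt x [-0.0025  0.0097 -0.9999] shift [0.0397 0.0048 0.0002] rows 0.8 twist -0.5 J [ 37.   22.    3.9  -0.6 -71.7  -2.7] F [-0.01 -0.09 -1.15] w 0.094 t 24.8
```

View pics/c13.png

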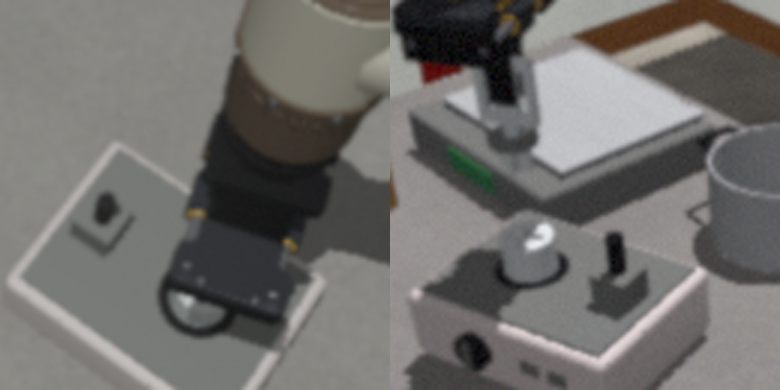

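View pics/w13.png

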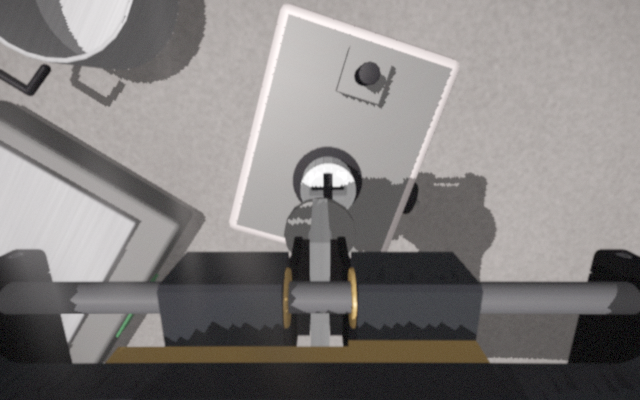

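Run:
```python
from h import *
im=imaging.capture('wrist');
s=r.sense();R=np.array(s['ee_rot']);p=np.array(s['tcp_pos'])
th=np.linspace(0,2*np.pi,60)
def ring(c,rad,d):return [p+R@np.array([d,rad*np.cos(t)+c[0],rad*np.sin(t)+c[1]]) for t in th]
d=.0807
pic=im['pixels'][:,:,::-1].copy()
for P,col in((ring((0,0),.022,d-.034),(0,0,255)),(ring((0,0),.022,d-.026),(0,255,0))):
    q=proj(im,P); 
    big=q
    for x,y in q: pic[int(round(y)),int(round(x))]=col
q=proj(im,[p+R@np.array([d-.104,0,a]) for a in(-.026,.026)]);print(q)
c=pic[150:310,240:400];cv2.imwrite('pics/w14z.png',cv2.resize(c,None,fx=3.6,fy=3.6,interpolation=cv2.INTER_NEAREST))
h=proj(im,[[.58,.241,.115]]);print(h)
```

```text
[[321.75990004 240.40067379]
 [321.58198849 351.71556608]]
[[326.01775779 190.63005079]]
```

View pics/w14z.png

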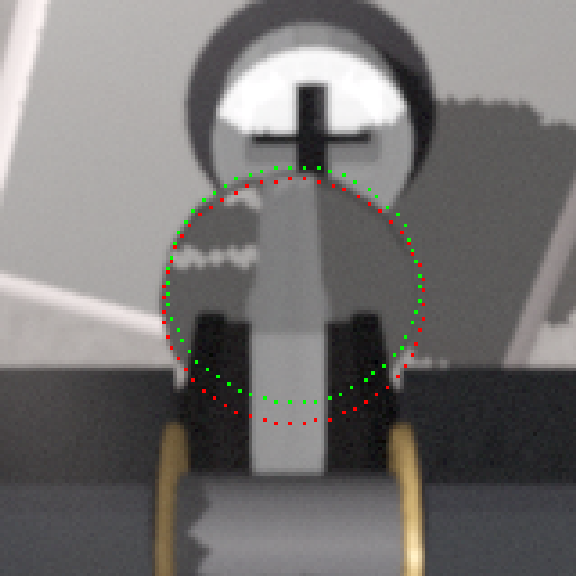

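```bash
cat >> h.py <<'E'
def pad(hub=(.5805,.2402),ztip=.12):
    s=r.sense();R=np.array(s['ee_rot']);p=np.array(s['tcp_pos'])
    tip=p+R@np.array([.0807,0,0])
    d=R.T@(np.array([hub[0],hub[1],ztip])-tip)
    print('tip',tip.round(4),'shift',d.round(4),'yaw',round(np.degrees(np.arctan2(R[1,1],R[0,1]))+180,2),'tilt',R[:2,0].round(4),'F',np.round(s['wrist_force'],1),'M',np.round(s['moment'],2),'t',round(s['time_s'],2),'w',round(s['gripper_width'],3))
E
python3 - <<'E'
from h import *
pad()
E
```

```text
tip [0.5837 0.2438 0.1789] shift [ 0.0588  0.0049 -0.0018] yaw 34.1 tilt [-0.0028  0.0097] F [-0.1 -0.7 -0.1] M [ 0.03  0.03 -0.03] t 24.85 w 0.09
```

Emit:
apply_moves([
  [0.015, 0.005, -0.0015],
  [0.015, 0, 0],
  [0.02, 0, 0],
  [0, 0, 0],
  [0, 0, 0],
], twist=[0, 0, 0, 0, 0], claw=[0, 0, 0, 0, 0])

```text
time_s: 25.35
tcp_pos: [0.5791, 0.2381, 0.2136]
ee_rot: [[0.003, -0.828, -0.561], [0.012, -0.561, 0.828], [-1.0, -0.009, 0.009]]
wrist_force: [-0.2, -0.3, -0.3]
gripper_width: 0.092
```

Run:
```python
from h import *
pad()
```

```text
tip [0.5793 0.2391 0.1329] shift [ 0.0129 -0.0015  0.0002] yaw 34.13 tilt [0.0028 0.0124] F [-0.2 -0.3 -0.3] M [ 0.01 -0.02 -0.02] t 25.35 w 0.092
```

Emit:
apply_moves([
  [0.012, -0.0013, 0],
  [0, 0, 0],
  [0, 0, 0],
], twist=[-0.4, 0, 0], claw=[0, 0, 0])

```text
time_s: 25.65
tcp_pos: [0.581, 0.2393, 0.2036]
ee_rot: [[0.007, -0.823, -0.568], [0.015, -0.568, 0.823], [-1.0, -0.014, 0.008]]
wrist_force: [0.9, -0.3, -0.4]
gripper_width: 0.087
```

Run:
```python
from h import *
pad()
im=imaging.capture('wrist');c=im['pixels'][150:310,240:400,::-1];a=cv2.resize(c,(390,390),interpolation=cv2.INTER_CUBIC)
im=imaging.capture('side');c=im['pixels'][90:170,175:255,::-1];b=cv2.resize(c,(390,390),interpolation=cv2.INTER_CUBIC)
cv2.imwrite('pics/c15.png',np.hstack([a,b]))
```

```text
tip [0.5816 0.2405 0.123 ] shift [0.0029 0.0011 0.0003] yaw 34.59 tilt [0.0068 0.0145] F [ 0.9 -0.3 -0.4] M [ 0.06 -0.04  0.03] t 25.65 w 0.087
```

View pics/c15.png

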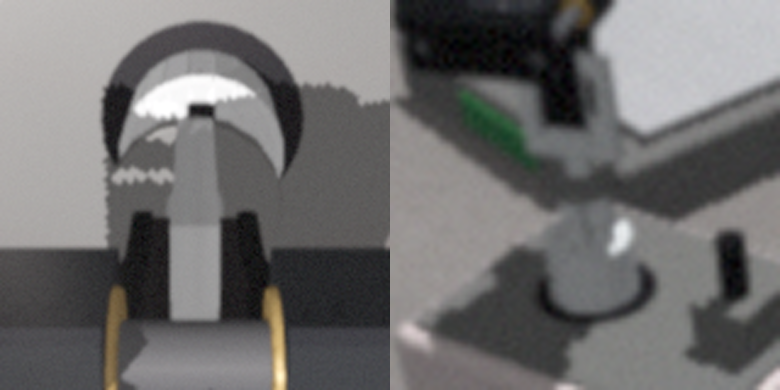

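Emit:
apply_moves([
  [0.005, 0.001, 0],
  [0.005, 0, 0],
  [0.004, 0, 0],
  [0, 0, 0],
], twist=[0, 0, 0, 0], claw=[0, 0, 0, 0])

```text
time_s: 26.15
tcp_pos: [0.58, 0.2389, 0.1884]
ee_rot: [[0.006, -0.823, -0.567], [0.015, -0.567, 0.823], [-1.0, -0.013, 0.009]]
wrist_force: [0.5, 0.8, -0.9]
gripper_width: 0.094
```

Run:
```python
from h import *
pad()
```

```text
tip [0.5805 0.2401 0.1077] shift [-0.0123 -0.0002  0.0002] yaw 34.57 tilt [0.0062 0.0147] F [ 0.5  0.8 -0.9] M [-0.01  0.03 -0.04] t 26.15 w 0.094
```

Emit:
apply_moves([
  [0.006, 0, 0],
  [0.006, 0, 0],
  [0, 0, 0],
], twist=[0, 0, 0], claw=[0, 0, 0])

```text
time_s: 26.45
tcp_pos: [0.5805, 0.2393, 0.1762]
ee_rot: [[0.007, -0.823, -0.568], [0.015, -0.568, 0.823], [-1.0, -0.014, 0.008]]
wrist_force: [-2.0, -0.0, 3.6]
gripper_width: 0.094
```

Run:
```python
from h import *
pad()
```

```text
tip [0.5811 0.2405 0.0955] shift [-0.0245  0.0003  0.0003] yaw 34.6 tilt [0.0074 0.0147] F [-2.  -0.   3.6] M [ 0.08  0.59 -0.02] t 26.45 w 0.094
```

Plunger contact. Continue slowly.

Emit:
apply_moves([
  [0.004, 0, 0],
  [0.003, 0, 0],
  [0, 0, 0],
], twist=[0, 0, 0], claw=[0, 0, 0])

```text
time_s: 26.75
tcp_pos: [0.5806, 0.2393, 0.1715]
ee_rot: [[0.009, -0.822, -0.569], [0.014, -0.569, 0.823], [-1.0, -0.015, 0.007]]
wrist_force: [-2.1, -0.1, 6.2]
gripper_width: 0.087
```

Run:
```python
from h import *
pad()
```

```text
tip [0.5813 0.2405 0.0908] shift [-0.0292  0.0004  0.0004] yaw 34.66 tilt [0.0086 0.0145] F [-2.1 -0.1  6.2] M [-0.02  1.03  0.05] t 26.75 w 0.087
```

Emit:
apply_moves([
  [0.002, 0, 0],
  [0.002, 0, 0],
  [0, 0, 0],
], twist=[0, 0, 0], claw=[0, 0, 0])

```text
time_s: 27.05
tcp_pos: [0.5805, 0.2393, 0.1706]
ee_rot: [[0.01, -0.822, -0.57], [0.015, -0.569, 0.822], [-1.0, -0.017, 0.006]]
wrist_force: [-2.7, -1.1, 6.8]
gripper_width: 0.092
```

Run:
```python
from h import *
pad()
```

```text
tip [0.5813 0.2405 0.0899] shift [-0.0301  0.0004  0.0004] yaw 34.71 tilt [0.0102 0.0145] F [-2.7 -1.1  6.8] M [-0.12  1.08  0.02] t 27.05 w 0.092
```

Emit:
apply_moves([
  [0.003, 0, 0],
  [0.003, 0, 0],
  [0, 0, 0],
  [0, 0, 0],
], twist=[0, 0, 0, 0], claw=[0, 0, 0, 0])

```text
time_s: 27.45
tcp_pos: [0.5802, 0.2394, 0.1723]
ee_rot: [[0.014, -0.821, -0.571], [0.015, -0.571, 0.821], [-1.0, -0.019, 0.004]]
wrist_force: [-2.1, 0.5, 5.3]
gripper_width: 0.085
```

Run:
```python
from h import *
pad()
im=imaging.capture('side');c=im['pixels'][90:170,175:255,::-1];b=cv2.resize(c,(390,390),interpolation=cv2.INTER_CUBIC)
im=imaging.capture('scene');c=im['pixels'][220:350,320:450,::-1];a=cv2.resize(c,(390,390),interpolation=cv2.INTER_CUBIC)
cv2.imwrite('pics/c16.png',np.hstack([a,b]))
pad()
```

```text
tip [0.5813 0.2405 0.0916] shift [-0.0284  0.0003  0.0003] yaw 34.84 tilt [0.0135 0.0146] F [-2.1  0.5  5.3] M [-0.11  0.88  0.02] t 27.45 w 0.085
tip [0.5813 0.2405 0.0915] shift [-0.0286  0.0003  0.0003] yaw 34.83 tilt [0.0135 0.0146] F [-2.5 -1.1  5.8] M [-0.14  0.98 -0.  ] t 27.55 w 0.087
```

View pics/c16.png

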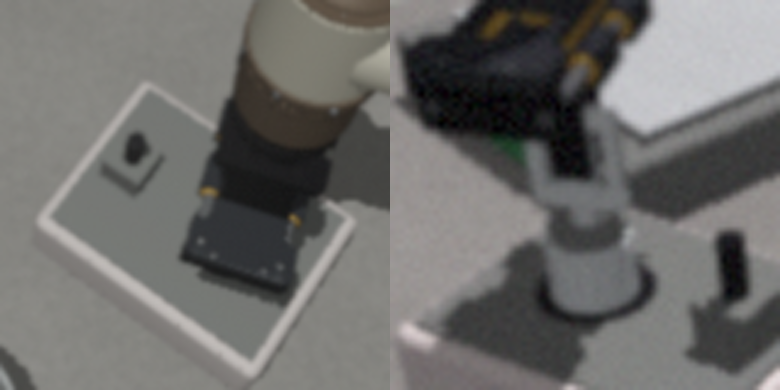

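Emit:
apply_moves([
  [0.005, 0, 0],
  [0.005, 0, 0],
  [0.005, 0, 0],
  [0.005, 0, 0],
], twist=[0, 0, 0, 0], claw=[0, 0, 0, 0])

```text
time_s: 27.95
tcp_pos: [0.5807, 0.2395, 0.1693]
ee_rot: [[0.022, -0.818, -0.575], [0.014, -0.575, 0.818], [-1.0, -0.026, -0.001]]
wrist_force: [-9.0, -1.0, 20.3]
gripper_width: 0.091
```

Run:
```python
from h import *
pad()
for i in range(3): imaging.capture('side')
pad()
```

```text
tip [0.5824 0.2407 0.0886] shift [-0.0314  0.0011  0.0007] yaw 35.12 tilt [0.0215 0.0138] F [-9.  -1.  20.3] M [-0.32  3.37 -0.02] t 27.95 w 0.091
tip [0.5825 0.2407 0.0886] shift [-0.0314  0.0011  0.0007] yaw 35.12 tilt [0.0216 0.0139] F [-9.1 -1.3 21. ] M [-0.35  3.35 -0.07] t 28.1 w 0.094
```

Run:
```python
from h import *
pad()
for i in range(3): imaging.capture('scene')
im=imaging.capture('side');b=cv2.resize(im['pixels'][90:170,175:255,::-1],(390,390),interpolation=cv2.INTER_CUBIC)
im=imaging.capture('wrist');a=cv2.resize(im['pixels'],(624,390))[:,:,::-1]
cv2.imwrite('pics/c17.png',np.hstack([a[:,100:510],b]))
pad(); print(proj(im,[[.61,.1455,.146]]))
```

```text
tip [0.5825 0.2407 0.0886] shift [-0.0314  0.0011  0.0007] yaw 35.12 tilt [0.0216 0.0139] F [-9.1 -1.3 21. ] M [-0.35  3.35 -0.07] t 28.1 w 0.094
tip [0.5825 0.2406 0.0886] shift [-0.0314  0.0011  0.0007] yaw 35.11 tilt [0.0216 0.0139] F [-9.4 -0.4 22.2] M [-0.3   3.4  -0.09] t 28.35 w 0.092
[[387.6062694   64.57698198]]
```

View pics/c17.png

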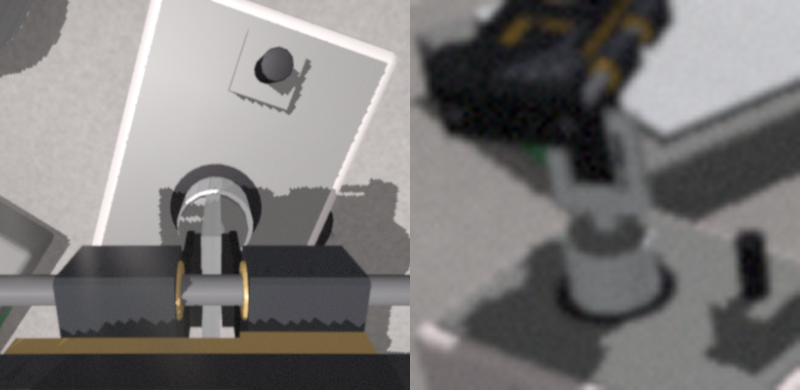

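The collar sits on the hub, held with a steady press of about 21 N, and the pin is upright in the terminal opening at about (387, 66) in the wrist picture. I'm handing the job in.

Run:
```python
from h import *
print(job.finish_job()); pad()
```

```text
the job is handed in; nothing more can be done
None
the job is handed in; nothing more can be done
```

I completed both steps and handed the job in at about 28.4 s of the 58 s. No verdict was reported.

- **Pin:** I took it from the wooden block, pushed it home in the terminal opening and let go. At release its tip was 28 mm below the mouth, within 1 mm of the opening's axis and tilted about 0.04 rad. The last wrist and side pictures show it still upright in the opening.
- **Paddle:** I turned it about 13° to match the socket and slid it home. At the end I was still gripping it and pressing down with a steady 21 N or so, well above the spring's 8 N. Its tip was at z = 0.0886 m against 0.089 m when home, so the collar sits on the hub. Tilt was about 0.026 rad.
- **Disagreements:**
  - The tool's tilt drifted during fast moves and reached about 0.10 rad with the paddle in hand. I worked it back down to about 0.01 rad with up-and-down moves before inserting.
  - An early final press relaxed by about 2 mm because rows without motion let the spring push the arm up. I pressed again and ended on a downward row.
  - In the final pose the measured paddle tip is about 2 mm from my estimate of the hub's centre, with a sideways force of about 9 N. The limit is 4 mm.
- **Not checked:** I could not read the plunger position directly. I also did not measure the hook, jar, cup and bowl again at the end, though the arm never went near them at their height.

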